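# Tip the parts bin and scoop out the bolt and adapter

### The arm

A 6-joint arm with a two-finger parallel gripper is mounted at the origin on the work surface. World frame = base frame: x ahead of the robot, y to its left, z up, the work surface at z = 0. Lengths are in m, angles in rad, forces in N, time in s.
With the tool pointing down it reaches from about 0.375 to 0.975 m from the base axis. Payload 3.8 kg.
Tool frame: the origin (TCP) lies on the centre line of the jaws, within the pads' length; the fingertips stand 19 mm ahead of it and the grasp point (between the pads) is the TCP (tcp_to_tips is the distance from the TCP to the fingertips, in m); x points along the fingers, z is the direction in which the jaws open and shut, and the axes are right-handed (so a half turn about x gives the same grasp; the last joint's range is limited). The gripper opens to 88 mm and grips with 3 to 60 N. Pads are 18 mm wide; open, the fingers measure 123 mm over their backs; the gripper's body (75 mm by 187 mm) begins 45 mm behind the grasp point.
Start: joints at [-1.193, 0.264, 1.604, -0, 1.274, -0.037], TCP at [0.272, -0.618, 0.258] pointing down, gripper open.
Joint ranges: [-2.63, 2.63], [-0.94, 2.18], [0.31, 2.57], [-1.31, 4.45], [0, 2.66], [-2.55, 2.55]. Speed limits (rad/s): [2.57, 2.57, 3.14, 3.14, 3.14, 3.14].

### API

Orientations are given as a 3x3 rotation matrix whose columns are the frame's x, y, z axes.
In Python, from cell import * gives the robot as it stands.
- The arm moves only by the tool apply_moves, never from a script. Its argument "targets" is a list of rows, each an object with "slide": the shift along the world's x, y, z in m, a list of three; "angular": the turn, a rotation vector about the world's x, y, z in rad, a list of three; "jaw": the gripper command: -1 is shut, 1 is fully open, values between are in proportion. In form: [{"slide": [dx, dy, dz], "angular": [rx, ry, rz], "jaw": jaw}, ...]. A call has 1 to 20 rows; each row is the pose to reach, as a shift and turn from the pose measured when the call began; what a row does not reach only later rows make up. A row lasts 1/8 s, in which the tool goes at most 62.5 mm and 10.7 degrees, less where a joint would pass 70% of its speed; a pose out of reach is approached as far as the arm can. A call with a gripper value outside its range is refused whole. The fingers move at their own pace and stop on an object; "squeeze" is the grip in N (left out, the last holds). Time passes only in rows, so rows that repeat a pose let the fingers close. It gives the time, the measured TCP pose, the force and the opening at its end, in the units of the state.
- get_obs(): the state, without advancing time (a new reading comes with each control period).
- camera(name): name is "side" or "top" or "wrist"; returns the picture (400x640x3 uint8, red, green, blue); there is no depth.
- get_calibration(name): a dict with "fx", "fy", "cx", "cy" (pixels), "pose" (4x4, takes a point from camera to world coordinates); the wrist camera has in their place "T_tool_cam" (4x4, takes a point from camera to tool coordinates, whose origin is the TCP and whose axes are the tool frame's). Camera axes: x right, y up, looking along -z (the intrinsics and any distortion apply to the point x, -y, -z); pixel columns grow to the right and rows downward; lengths in m; the calibration is good to about 2 mm. A picture is of the moment at which its call begins: read the wrist's pose just before it. get_calibration takes no time and is no camera call.
- close_job(): hands the job in, once; it reports no verdict.
The state is a dict: "time": time; "qpos": joint angles; "joint_vel": joint speeds; "effort": joint torques, N m; "tool_pos": TCP position; "eef_rot": TCP orientation; "wrist_force": force on the tool from outside, world axes, zero at the start; "moment": the same for the moment, N m; "finger_gap": finger opening in m.
Only numpy, scipy, OpenCV 4.12 (cv2) and the standard library are available. Lean on these libraries where they do the work, as an engineer would, in place of code of your own. Each camera call takes 0.05 s, during which the arm holds its last target.

### The job

First tip the grey parts bin up by its bar until it rests against its stop, so that the hub bolt and the torque adapter gather at its low end. Then draw the hand scoop out from under the chute by its bowl, put it down and let go, take it again by its handle, and scoop both parts out of the low end of the bin, without the gripper fingers touching the parts. Set the scoop down level with its bowl in the middle of the black rubber pad, both parts still in it, let go, and leave the brass nut, the red cap and the jar where they are.

Things in the scene. Friction and masses are not known exactly. Their poses are not given: they have to be found in the camera images.
- bin (a joint): Tilt of the parts bin in rad: 0 = flat, 0.42 = tipped against its stop. The hinge is stiff, so the bin stays at the tilt it is left at; raising it by the bar takes about 17 N. The hinge line runs along the bin's x, at y = +4 mm, z = -4 mm in the axes of bin_corner, 10 mm above the counter.
- bin_corner (a point): Inner bottom edge of the bin's low end, mid-width; tilts with the bin. Axes: y along the floor to the low end wall (the bin's inside is at negative y), z up from the floor, x along the end wall. Open grey painted box, inside 134 wide (x), 240 long (y), sides 60 mm high (100 in the last 50 mm), low end wall 100 mm high and leaning out 0.2 rad, far (-y) lip 22 mm; sheet 4 mm. Raising that end makes parts run to the low end.
- bin_bar (a point): Centre of the round lifting bar outside the bin's far (-y) end: 12 mm thick, along x, 94 mm clear between its two arms, 45 mm from the wall's outer face to its centre line, 31 mm above the inner floor level, 45 mm above the counter when flat. Axes as bin_corner.
- scoop_mid (a point): Middle of the dark sheet-steel scoop's bowl, 20 mm above its underside. Axes: y to the open nose, x across, z up. Nose edge y +63, back wall y -60, nose 122 mm wide. Side walls: rolled rim 8 mm thick, 12 tall, at x +-56, y -60 to +42, top 54 mm above the underside. Floor 3 mm, 1 mm at the nose. 0.28 kg. Starts nose out (about +y), handle under the chute: only the front of the bowl can be taken.
- scoop_grip (a point): Centre of the scoop's black handle, a flat-sided bar 18 mm wide (x), 24 mm tall, 70 mm long (y), parallel to the bowl floor, 100 mm above the underside; over the back of the bowl: it lies 55 mm behind and 80 mm above scoop_mid. Same axes as scoop_mid.
- bolt_c (a point): Centre of the stainless hub bolt with a castle nut run onto its end: 72 mm long along its own x, 34 mm across its tapered head and nut, 20 mm shank, 0.24 kg, lying in the bin.
- adapter_c (a point): Centre of the black torque adapter: a stepped round piece 62 mm long along its own x, 38 mm body and 22 mm neck, 0.22 kg, lying in the bin.
- chute_mouth (a point): Middle of the upper edge of the chute mouth, a fixed galvanized sheet 200 mm wide, 133 mm above the counter, on four legs at its sides. Own y points out of the mouth; the sheet lies at negative y, sloping down off the counter beyond 150 mm.
- pad_mid (a point): Centre of the thin black rubber pad, 170 x 170 mm, flat on the counter (1 mm, counter height for all purposes).
- nut: Large brass castle nut standing on the counter, 60 mm across, 36 mm high; origin at its underside. Leave alone.
- cap: Red plastic thread protector cap standing on the counter, 52 mm across, 60 mm high; origin at its underside. Leave alone.
- jar: Grey jar with a white lid standing on the counter, 66 mm across, 85 mm high; origin at its underside. Leave alone.
Not all that is in view belongs to the job. What is shaped like the part that bears scoop_mid but purple is not meant.

How it is judged:
On the way, in this order (a step that is already met when the one before it is completed fails the run):
1. the bin is tipped up (tilt over 0.35 rad) and both parts lie gathered within 110 mm of its low end wall (value of joint bin above 0.35 rad and y of each of bolt_c, adapter_c in the frame of bin_corner above -0.11 m), for 0.2 s.
2. the scoop has been drawn out from under the chute (its handle centre is clear of the mouth edge), put down level on the counter and let go (y of scoop_grip in the frame of chute_mouth above 0 m and height (world z) of scoop_mid below 0.03 m and angle between scoop_mid's own z axis and vertical below 0.1 rad and contact force between the fingers and scoop below 0.1 N and linear speed of scoop below 0.03 m/s), for 0.15 s.
3. the scoop, held by its handle, has been lifted with both parts in its bowl (bowl middle over 100 mm above the counter) (y of bolt_c in the frame of scoop_mid between -0.062 and 0.066 m and x of bolt_c in the frame of scoop_mid between -0.055 and 0.055 m and z of bolt_c in the frame of scoop_mid between -0.012 and 0.045 m and y of adapter_c in the frame of scoop_mid between -0.062 and 0.066 m and x of adapter_c in the frame of scoop_mid between -0.055 and 0.055 m and z of adapter_c in the frame of scoop_mid between -0.012 and 0.045 m and height (world z) of scoop_mid above 0.1 m and distance between the grasp point and scoop_grip below 0.055 m and contact force between the fingers and scoop above 1 N), for 0.2 s.
At the end, for the whole second after the job is handed in: The scoop stands level (within 0.1 rad) on the counter with its bowl middle within 45 mm of the pad's centre, released and at rest, with the bolt and the adapter both lying still in its bowl. The bin may be left at any tilt (y of bolt_c in the frame of scoop_mid between -0.062 and 0.066 m and x of bolt_c in the frame of scoop_mid between -0.055 and 0.055 m and z of bolt_c in the frame of scoop_mid between -0.012 and 0.045 m and y of adapter_c in the frame of scoop_mid between -0.062 and 0.066 m and x of adapter_c in the frame of scoop_mid between -0.055 and 0.055 m and z of adapter_c in the frame of scoop_mid between -0.012 and 0.045 m and horizontal distance between scoop_mid and pad_mid below 0.045 m and height (world z) of scoop_mid below 0.03 m and angle between scoop_mid's own z axis and vertical below 0.1 rad and contact force between the fingers and scoop below 0.1 N and linear speed of each of scoop, bolt, adapter below 0.03 m/s); the robot touches nothing.
It fails at once if the gripper fingers touch the bolt or the adapter (contact force between the fingers and bolt above 0.5 N or contact force between the fingers and adapter above 0.5 N).
It fails at once if the nut, the cap or the jar is shifted by more than 30 mm (distance of any of nut, cap, jar from where it was at the start of the episode above 0.03 m).
It also fails if it takes over 70 s, if anything falls off the work surface, if the arm or the gripper's body presses on something with over 40 N, if the wrist force passes 120 N, or if a joint passes its speed limit or range.

## Working session

There is one attempt and no reset: what is moved stays moved. The work goes in short steps, Python scripts to look and compute and a tool call to move; the robot and the scene stay as the last step left them, time stands still between calls to the robot, and variables do not carry over. Pictures are saved under pics/ and viewed, and the job is handed in when it is done.

Besides the shell and the picture viewer there is one more tool, called after "Request:" as a command line: name --argument value ..., lists and objects as JSON in quotes. apply_moves: Moves the arm, as the interface text tells. Its arguments: {"type":"object","properties":{"targets":{"type":"array"},"squeeze":{"type":"number"}},"required":["targets"]}

```bash
ls; mkdir -p pics
python3 - <<'E'
from cell import *
import cv2,numpy as np
print(get_obs())
for n in ["side","top","wrist"]:
    im=camera(n); cv2.imwrite(f"pics/{n}0.png",im[:,:,::-1]); print(n,get_calibration(n))
E
```

```text
pics
{'time': 0.0, 'qpos': array([-1.19289456e+00,  2.64743467e-01,  1.60534153e+00, -1.77437414e-05,
        1.27367878e+00, -3.69169904e-02]), 'joint_vel': array([ 6.98055976e-04, -1.70967383e-03, -1.10210945e-05,  8.07633809e-04,
        1.03524803e-03, -9.35144245e-04]), 'effort': array([ 3.45495773e-04, -5.02110708e+01, -3.56875634e+01,  7.25503173e-02,
        2.92481499e-02, -1.50047567e-04]), 'tool_pos': array([ 0.27178427, -0.61715636,  0.25641201]), 'eef_rot': array([[-8.16849158e-04,  9.15187304e-01,  4.03027954e-01],
       [ 2.01166622e-03,  4.03028777e-01, -9.15185095e-01],
       [-9.99997643e-01,  6.31895435e-05, -2.17026510e-03]]), 'wrist_force': array([0.17060037, 0.1416339 , 0.44782539]), 'moment': array([-0.03374791,  0.00615334, -0.01131219]), 'finger_gap': 0.08816770934581267}
side {'fx': 508.6242371330902, 'fy': 508.6242371330902, 'cx': 316.0861612854717, 'cy': 200.46465303082985, 'pose': array([[ 0.99855633,  0.02037244, -0.04970124,  0.52636625],
       [-0.05242733,  0.57099809, -0.81927563, -0.89978996],
       [ 0.01168867,  0.82069857,  0.57124183,  0.746
[... 195 characters left out ...]
00812975,  0.98478256, -0.17360072,  0.43293363],
       [-0.99992874,  0.00648826, -0.01002097,  0.00391143],
       [-0.00874211,  0.17366982,  0.98476513,  1.08695938],
       [ 0.        ,  0.        ,  0.        ,  1.        ]])}
wrist {'fx': 308.98552019871056, 'fy': 308.98552019871056, 'cx': 323.5204706880369, 'cy': 200.13528764540638, 'T_tool_cam': array([[ 7.36864162e-04,  2.77129269e-01, -9.60832361e-01,
        -1.27277010e-01],
       [-3.03627725e-04,  9.60832639e-01,  2.77129117e-01,
         7.13415389e-02],
       [ 9.99999682e-01,  8.75288293e-05,  7.92147267e-04,
         5.49777726e-04],
       [ 0.00000000e+00,  0.00000000e+00,  0.00000000e+00,
         1.00000000e+00]])}
```

View pics/side0.png

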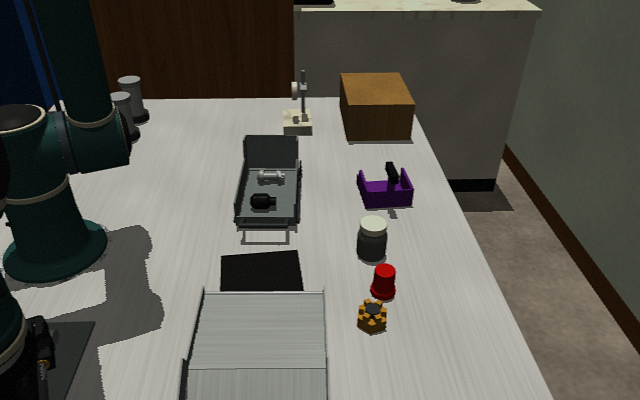

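View pics/top0.png

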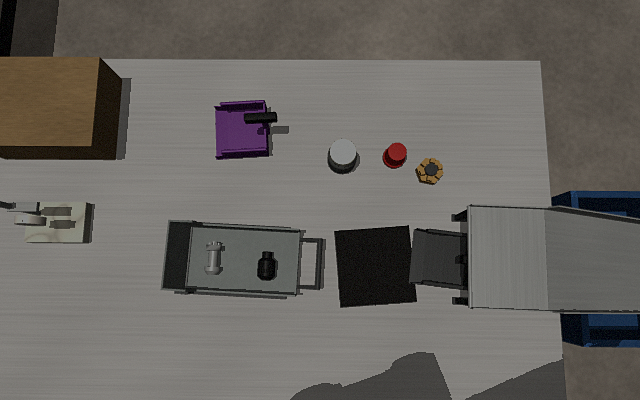

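View pics/wrist0.png

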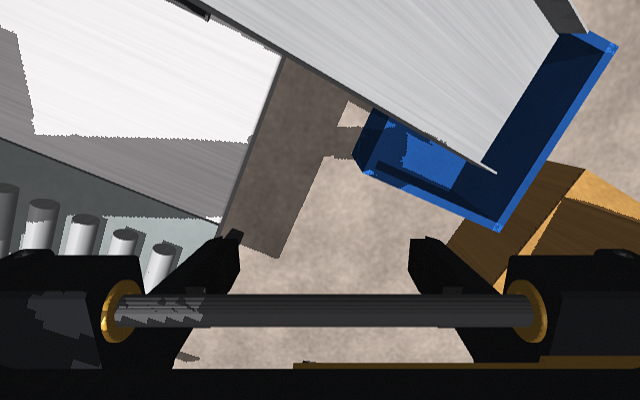

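```bash
cat > h.py <<'E'
from cell import *
import cv2,numpy as np
def ray(n,u,v,obs=None):
    c=get_calibration(n)
    if n=="wrist":
        T=np.eye(4);T[:3,:3]=obs["eef_rot"];T[:3,3]=obs["tool_pos"];P=T@c["T_tool_cam"]
    else:P=c["pose"]
    d=np.array([(u-c["cx"])/c["fx"],-(v-c["cy"])/c["fy"],-1.])
    return P[:3,3],P[:3,:3]@d
def onz(n,u,v,z,obs=None):
    o,d=ray(n,u,v,obs);return (o+d*(z-o[2])/d[2]).round(4)
def proj(n,p,obs=None):
    c=get_calibration(n)
    if n=="wrist":
        T=np.eye(4);T[:3,:3]=obs["eef_rot"];T[:3,3]=obs["tool_pos"];P=T@c["T_tool_cam"]
    else:P=c["pose"]
    q=P[:3,:3].T@(np.array(p)-P[:3,3]);return c["cx"]-c["fx"]*q[0]/q[2],c["cy"]+c["fy"]*q[1]/q[2]
def crop(src,x0,y0,x1,y1,out,f=None):
    im=cv2.imread(src)[y0:y1,x0:x1];f=f or min(800/(x1-x0),600/(y1-y0))
    cv2.imwrite(out,cv2.resize(im,None,fx=f,fy=f,interpolation=cv2.INTER_CUBIC));print(f)
E
python3 - <<'E'
from h import *
crop("pics/top0.png",150,200,350,320,"pics/c1.png",4)
crop("pics/top0.png",325,195,525,325,"pics/c2.png",4)
crop("pics/side0.png",220,120,340,260,"pics/c3.png",4)
E
```

```text
4
4
4
```

View pics/c1.png

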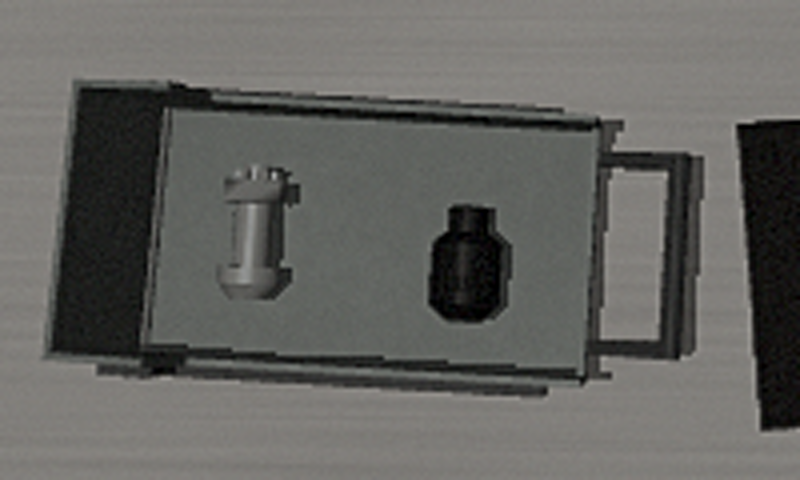

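View pics/c2.png

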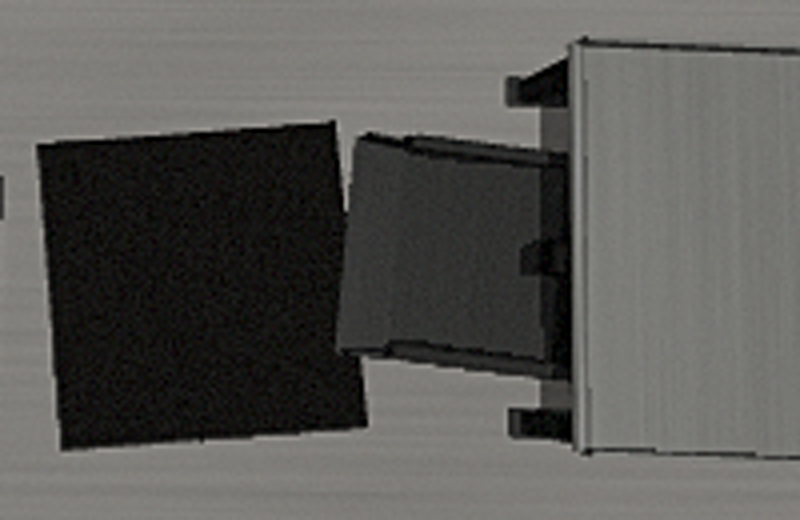

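View pics/c3.png

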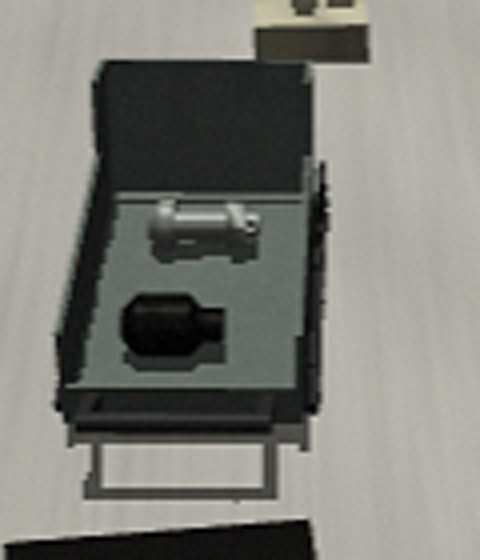

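Run:
```python
from h import *
def T(a,b,z,ox=150,oy=200):
    p=onz("top",ox+a/4,oy+b/4,z);return p
c1=T(166,108,.014);c2=T(146,346,.014);print("low corners",c1,c2,np.linalg.norm(c1-c2))
b1=T(677,155,.045);b2=T(667,352,.045);print("bar",b1,b2,(b1+b2)/2,np.linalg.norm(b1-b2))
l1=T(602,122,.036);l2=T(586,382,.036);print("lip",l1,l2,(l1+l2)/2,np.linalg.norm(l1-l2))
m=(c1+c2)/2;mb=(b1+b2)/2;d=mb-m;print("corner mid",m,"bar vec",d,np.hypot(*d[:2]),"expect .289; yaw",np.arctan2(-d[1],-d[0]), "by xaxis",np.arctan2(*(c1-c2)[[1,0]]))
print("bar in side at",[ (np.array(proj("side",p))-[220,120])*4 for p in (b1,b2)])
for n,a,b in(("bolt",255,235),("adapter",468,265)):print(n,T(a,b,.031))
O=dict(ox=325,oy=195)
n1=T(358,135,.002,**O);n2=T(340,350,.002,**O);print("nose",n1,n2,(n1+n2)/2,np.linalg.norm(n1-n2))
print("rim fronts",T(410,140,.054,**O),T(388,350,.054,**O)); print("rim back", T(568,158,.054,**O),T(560,372,.054,**O))
print("chute edge",T(573,42,.133,**O),T(573,452,.133,**O))
print("pad",[T(a,b,.001,**O) for a,b in((37,146),(335,122),(368,426),(62,450))],np.mean([T(a,b,.001,**O) for a,b in((37,146),(335,122),(368,426),(62,450))],0))
for n,u,v,z in(("jar",343,149,.085),("cap",397,152,.06),("nut",431,168,.036)):print(n,onz("top",u,v,z))
```

```text
low corners [0.5434 0.298  0.014 ] [0.4119 0.302  0.014 ] 0.13156082243586045
bar [0.5166 0.0101 0.045 ] [0.4117 0.0146 0.045 ] [0.46415 0.01235 0.045  ] 0.10499647613134445
lip [0.5352 0.0515 0.036 ] [0.3953 0.0581 0.036 ] [0.46525 0.0548  0.036  ] 0.14005559610383303
corner mid [0.47765 0.3     0.014  ] bar vec [-0.0135  -0.28765  0.031  ] 0.2879666169888447 expect .289; yaw 1.5238987036183391 by xaxis -0.030408874457232924
bar in side at [array([267.75890799, 422.07434719]), array([ 80.93228497, 421.43920083])]
bolt [0.4723 0.2408 0.031 ]
adapter [0.457  0.1237 0.031 ]
nose [ 0.5443 -0.2053  0.002 ] [ 0.4245 -0.192   0.002 ] [ 0.4844  -0.19865  0.002  ] 0.1205360112165655
rim fronts [ 0.5365 -0.2231  0.054 ] [ 0.4251 -0.208   0.054 ]
rim back [ 0.5274 -0.3076  0.054 ] [ 0.4144 -0.2982  0.054 ]
chute edge [ 0.5784 -0.2889  0.133 ] [ 0.3779 -0.2796  0.133 ]
pad [array([ 0.5369, -0.0236,  0.001 ]), array([ 0.5517, -0.1926,  0.001 ]), array([ 0.3833, -0.2066,  0.001 ]), array([ 0.369 , -0.0377,  0.001 ])] [ 0.460225 -0.115125  0.001   ]
jar [ 0.7072 -0.0399  0.085 ]
cap [ 0.7079 -0.1601  0.06  ]
nut [ 0.6777 -0.2393  0.036 ]
```

The scoop could be either the dark-steel one at top (440,257), half under the chute, or the purple one at top (243,130). The description rules out purple, so it is the dark one, and the close crop c2 confirms this. Bolt: silver, top (214,259). Adapter: black, top (267,266). Sizes agree with the text: bar distance 288 mm against 289, nose 120.5 against 122, chute 200, pad about 169.

Next I compute the pose above the bar.

```bash
cat >> h.py <<'E'
from scipy.spatial.transform import Rotation as Ro
def tool(yaw_z,pitch=0,):
    """tool x down, z_t at yaw; then turned about world x by pitch"""
    z=np.array([np.cos(yaw_z),np.sin(yaw_z),0]);x=np.array([0,0,-1.]);
    return Ro.from_euler('x',pitch).as_matrix()@np.stack([x,np.cross(z,x),z],1)
def go(p,R,o=None):
    o=o or get_obs();print("slide",(np.array(p)-o["tool_pos"]).round(4),"ang",Ro.from_matrix(R@o["eef_rot"].T).as_rotvec().round(4),"t",o["time"])
def st():
    o=get_obs();print("t",round(o["time"],2),"p",o["tool_pos"].round(4),"z_t",o["eef_rot"][:,2].round(3),"x_t",o["eef_rot"][:,0].round(3),"F",o["wrist_force"].round(1),"M",o["moment"].round(2),"gap",round(o["finger_gap"],4),"q",o["qpos"].round(2));return o
E
python3 - <<'E'
from h import *
go([.464,.012,.15],tool(-np.pi/2-.043))
E
```

```text
slide [ 0.1922  0.6293 -0.1067] ang [-1.700e-03 -3.000e-04 -4.578e-01] t 0.15
```

Request:
apply_moves --targets '[{"slide":[0.096,0.315,-0.03],"angular":[0,0,-0.23],"jaw":0.0},{"slide":[0.096,0.315,-0.03],"angular":[0,0,-0.23],"jaw":0.0},{"slide":[0.096,0.315,-0.03],"angular":[0,0,-0.23],"jaw":0.0},{"slide":[0.096,0.315,-0.03],"angular":[0,0,-0.23],"jaw":0.0},{"slide":[0.192,0.629,-0.106],"angular":[-0.002,0,-0.458],"jaw":0.0},{"slide":[0.192,0.629,-0.106],"angular":[-0.002,0,-0.458],"jaw":0.0},{"slide":[0.192,0.629,-0.106],"angular":[-0.002,0,-0.458],"jaw":0.0},{"slide":[0.192,0.629,-0.106],"angular":[-0.002,0,-0.458],"jaw":0.0},{"slide":[0.192,0.629,-0.106],"angular":[-0.002,0,-0.458],"jaw":0.0},{"slide":[0.192,0.629,-0.106],"angular":[-0.002,0,-0.458],"jaw":0.0},{"slide":[0.192,0.629,-0.106],"angular":[-0.002,0,-0.458],"jaw":0.0},{"slide":[0.192,0.629,-0.106],"angular":[-0.002,0,-0.458],"jaw":0.0},{"slide":[0.192,0.629,-0.106],"angular":[-0.002,0,-0.458],"jaw":0.0}]' --squeeze 50

```text
time: 1.78
tool_pos: [0.4635, 0.0115, 0.1505]
eef_rot: [[-0.001, 0.999, -0.042], [-0.001, -0.042, -0.999], [-1.0, -0.001, 0.001]]
wrist_force: [-0.2, 0.4, -0.6]
finger_gap: 0.044
```

Run:
```python
from h import *
o=st()
im=camera("wrist"); cv2.imwrite("pics/w1.png",im[:,:,::-1])
for p in ((.5166,.0101,.045),(.4117,.0146,.045)): print(proj("wrist",p,o))
```

```text
t 1.77 p [0.4635 0.0115 0.1505] z_t [-0.042 -0.999  0.001] x_t [-0.001 -0.001 -1.   ] F [-0.2  0.4 -0.6] M [0.05 0.01 0.  ] gap 0.044 q [-0.03 -0.04  2.15 -0.    1.03  1.59]
(np.float64(321.7740569283856), np.float64(136.74977804261172))
(np.float64(321.93675716723027), np.float64(264.7324806947271))
```

View pics/w1.png

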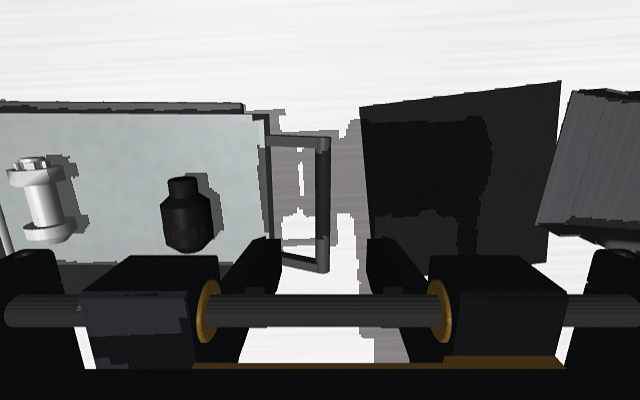

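The wrist picture shows the bar at columns 316–330, rows 137–272, which matches the projection. Going down and gripping.

Request:
apply_moves --targets '[{"slide":[0,0.0005,-0.05],"angular":[0,0,0],"jaw":-0.2},{"slide":[0,0.0005,-0.1],"angular":[0,0,0],"jaw":-0.2},{"slide":[0,0.0005,-0.104],"angular":[0,0,0],"jaw":-0.2},{"slide":[0,0.0005,-0.104],"angular":[0,0,0],"jaw":-1},{"slide":[0,0.0005,-0.104],"angular":[0,0,0],"jaw":-1},{"slide":[0,0.0005,-0.104],"angular":[0,0,0],"jaw":-1},{"slide":[0,0.0005,-0.104],"angular":[0,0,0],"jaw":-1}]' --squeeze 55

```text
time: 2.7
tool_pos: [0.4657, 0.0122, 0.0489]
eef_rot: [[0.004, 0.999, -0.044], [0.001, -0.044, -0.999], [-1.0, 0.004, -0.001]]
wrist_force: [-0.4, 5.2, 7.0]
finger_gap: 0.0104
```

Run:
```python
from h import *
o=st()
# arc
import math
for t in (.07,.14,.21,.28,.35,.40,.43):
    a=-.292;b=.035
    y=a*math.cos(t)+b*math.sin(t)-a; z=-a*math.sin(t)+b*math.cos(t)-b
    print(t, [round(y*.045,4),round(y,4),round(z,4)])
```

```text
t 2.7 p [0.4657 0.0122 0.0489] z_t [-0.044 -0.999 -0.001] x_t [ 0.004  0.001 -1.   ] F [-0.4  5.2  7. ] M [ 0.87  0.03 -0.05] gap 0.0104 q [-0.03  0.11  2.22  0.    0.81  1.59]
0.07 [0.0001, 0.0032, 0.0203]
0.14 [0.0003, 0.0077, 0.0404]
0.21 [0.0006, 0.0137, 0.0601]
0.28 [0.0009, 0.021, 0.0793]
0.35 [0.0013, 0.0297, 0.098]
0.4 [0.0017, 0.0367, 0.1109]
0.43 [0.0019, 0.0412, 0.1185]
```

Request:
apply_moves --targets '[{"slide":[0,0.001,0.01],"angular":[-0.035,0.001,0],"jaw":-1},{"slide":[0,0.003,0.02],"angular":[-0.07,0.003,0],"jaw":-1},{"slide":[0,0.005,0.03],"angular":[-0.105,0.004,0],"jaw":-1},{"slide":[0,0.008,0.04],"angular":[-0.14,0.006,0],"jaw":-1},{"slide":[0,0.011,0.05],"angular":[-0.175,0.008,0],"jaw":-1},{"slide":[0.001,0.014,0.06],"angular":[-0.21,0.009,0],"jaw":-1},{"slide":[0.001,0.017,0.07],"angular":[-0.245,0.01,0],"jaw":-1},{"slide":[0.001,0.021,0.079],"angular":[-0.28,0.012,0],"jaw":-1},{"slide":[0.001,0.025,0.089],"angular":[-0.315,0.013,0],"jaw":-1},{"slide":[0.001,0.03,0.098],"angular":[-0.35,0.015,0],"jaw":-1},{"slide":[0.001,0.033,0.104],"angular":[-0.37,0.016,0],"jaw":-1},{"slide":[0.001,0.036,0.11],"angular":[-0.395,0.017,0],"jaw":-1},{"slide":[0.002,0.0385,0.1145],"angular":[-0.415,0.017,0],"jaw":-1},{"slide":[0.002,0.0385,0.1145],"angular":[-0.415,0.017,0],"jaw":-1}]'

```text
time: 4.45
tool_pos: [0.4676, 0.0515, 0.1618]
eef_rot: [[-0.012, 0.999, -0.039], [-0.401, -0.041, -0.915], [-0.916, 0.005, 0.401]]
wrist_force: [5.0, 2.0, -15.2]
finger_gap: 0.0105
```

Run:
```python
from h import *
o=st()
for n in("top","side","wrist"):
    im=camera(n); cv2.imwrite(f"pics/{n}2.png",im[:,:,::-1])
crop("pics/top2.png",140,180,340,330,"pics/c4.png",4)
```

```text
t 4.45 p [0.4676 0.0515 0.1618] z_t [-0.039 -0.915  0.401] x_t [-0.012 -0.401 -0.916] F [  5.    2.  -15.2] M [ 1.46 -0.7   0.24] gap 0.0105 q [ 0.32  0.06  2.09 -0.42  1.18  2.13]
4
```

View pics/c4.png

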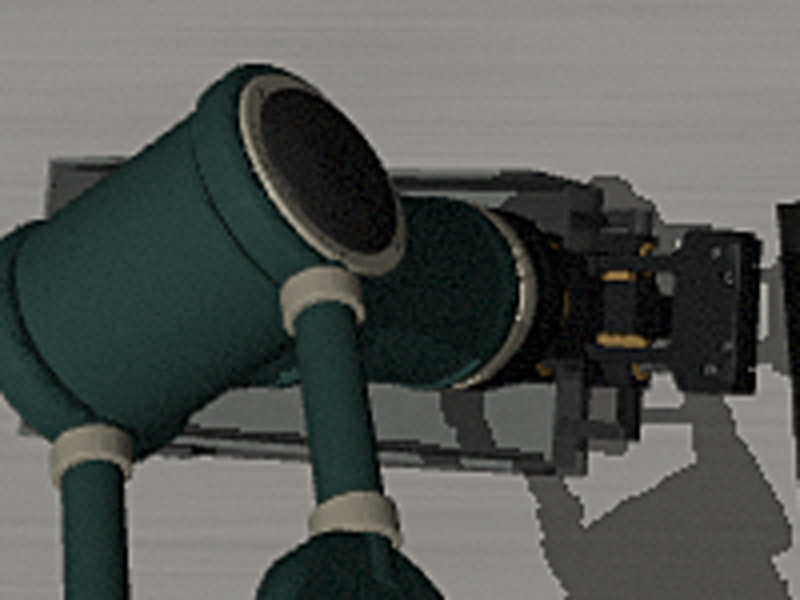

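View pics/side2.png

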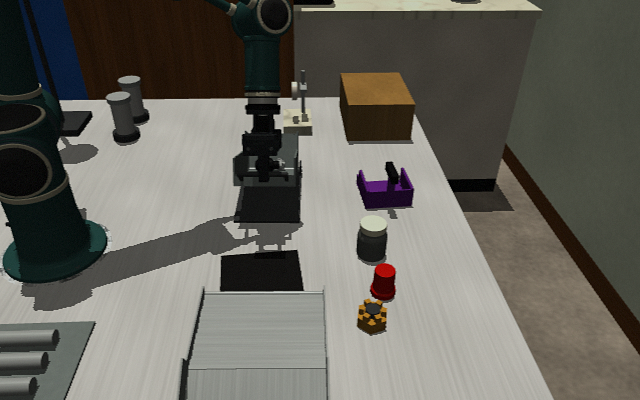

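Request:
apply_moves --targets '[{"slide":[0,0,0],"angular":[0,0,0],"jaw":-0.2},{"slide":[0,0,0],"angular":[0,0,0],"jaw":-0.2},{"slide":[0.001,0.016,0.036],"angular":[0,0,0],"jaw":-0.2},{"slide":[0.001,0.032,0.073],"angular":[0,0,0],"jaw":-0.2},{"slide":[0.001,0.02,0.1],"angular":[0.05,0,0],"jaw":-0.2},{"slide":[0.001,0.0,0.12],"angular":[0.2,0,0],"jaw":-0.2}]'

```text
time: 5.35
tool_pos: [0.4691, 0.0527, 0.284]
eef_rot: [[-0.009, 0.999, -0.036], [-0.207, -0.037, -0.978], [-0.978, -0.002, 0.207]]
wrist_force: [0.3, 0.1, -0.0]
finger_gap: 0.0353
```

Run:
```python
from h import *
o=st()
for n in("side","top"):
    im=camera(n); cv2.imwrite(f"pics/{n}3.png",im[:,:,::-1])
print("legs z0",onz("top",325+508/4,195+90/4,0),onz("top",325+510/4,195+425/4,0),onz("top",325+525/4,195+90/4,0))
go([.425,-.225,.12],tool(-.11),o)
```

```text
t 5.35 p [0.4691 0.0527 0.284 ] z_t [-0.036 -0.978  0.207] x_t [-0.009 -0.207 -0.978] F [ 0.3  0.1 -0. ] M [0.08 0.01 0.01] gap 0.0353 q [ 0.2  -0.11  1.97 -0.21  1.34  1.86]
legs z0 [ 0.5708 -0.2916  0.    ] [ 0.3845 -0.2851  0.    ] [ 0.5709 -0.3012  0.    ]
slide [-0.0441 -0.2777 -0.164 ] ang [0.1749 0.1485 1.4917] t 5.35
```

View pics/side3.png

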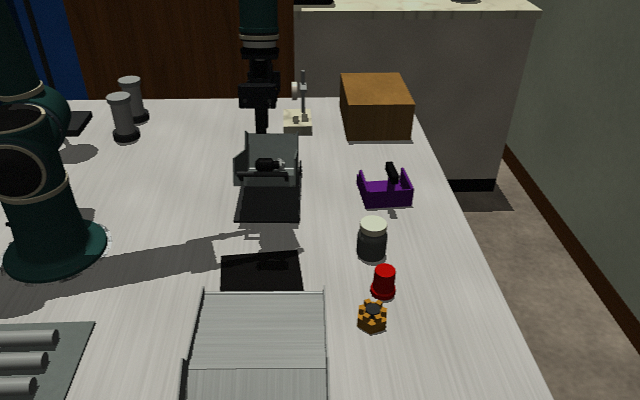

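Request:
apply_moves --targets '[{"slide":[-0.02,-0.14,-0.05],"angular":[0.087,0.074,0.746],"jaw":-0.1},{"slide":[-0.02,-0.14,-0.05],"angular":[0.087,0.074,0.746],"jaw":-0.1},{"slide":[-0.02,-0.14,-0.05],"angular":[0.087,0.074,0.746],"jaw":-0.1},{"slide":[-0.02,-0.14,-0.05],"angular":[0.087,0.074,0.746],"jaw":-0.1},{"slide":[-0.044,-0.278,-0.124],"angular":[0.175,0.1485,1.4917],"jaw":-0.1},{"slide":[-0.044,-0.278,-0.124],"angular":[0.175,0.1485,1.4917],"jaw":-0.1},{"slide":[-0.044,-0.278,-0.144],"angular":[0.175,0.1485,1.4917],"jaw":-0.1},{"slide":[-0.044,-0.278,-0.164],"angular":[0.175,0.1485,1.4917],"jaw":-0.1},{"slide":[-0.044,-0.278,-0.164],"angular":[0.175,0.1485,1.4917],"jaw":-0.1},{"slide":[-0.044,-0.278,-0.164],"angular":[0.175,0.1485,1.4917],"jaw":-0.1}]'

```text
time: 6.7
tool_pos: [0.4262, -0.2294, 0.1223]
eef_rot: [[-0.001, 0.123, 0.992], [0.005, 0.992, -0.123], [-1.0, 0.005, -0.001]]
wrist_force: [0.9, -0.4, -0.9]
finger_gap: 0.0396
```

Run:
```python
from h import *
o=st()
for n in("wrist","top"):
    im=camera(n); cv2.imwrite(f"pics/{n}4.png",im[:,:,::-1])
crop("pics/top4.png",140,200,290,310,"pics/c5.png",5)
go([.425,-.225,.12],tool(-.11),o)
m=np.array([.4775,-.2613]);ex=np.array([.994,-.11]);ey=np.array([.11,.994])
for a,b,z in((-.056,.042,.054),(-.061,.063,.001),(.061,.063,.001)):
    q=m+a*ex+b*ey; print(proj("wrist",[*q,z],o))
```

```text
t 6.7 p [ 0.4262 -0.2294  0.1223] z_t [ 0.992 -0.123 -0.001] x_t [-0.001  0.005 -1.   ] F [ 0.9 -0.4 -0.9] M [-0.05 -0.06 -0.03] gap 0.0396 q [-0.55  0.03  2.14  0.01  0.98 -0.43]
5
slide [-0.0012  0.0044 -0.0023] ang [-0.0053 -0.0005  0.0135] t 6.7
(np.float64(320.8554426701258), np.float64(198.73313240305492))
(np.float64(314.82160280616296), np.float64(156.0591038171524))
(np.float64(466.689159271314), np.float64(154.00117895796166))
```

View pics/wrist4.png

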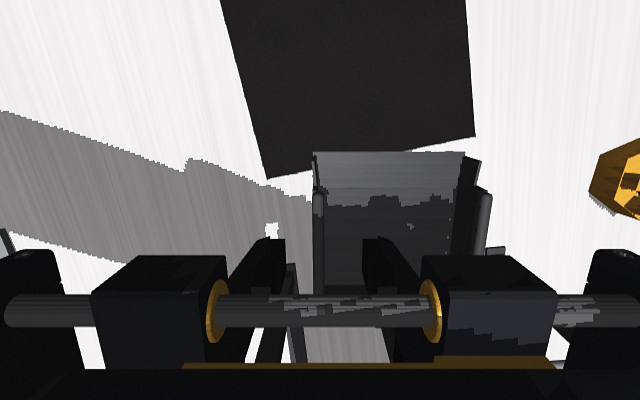

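View pics/c5.png

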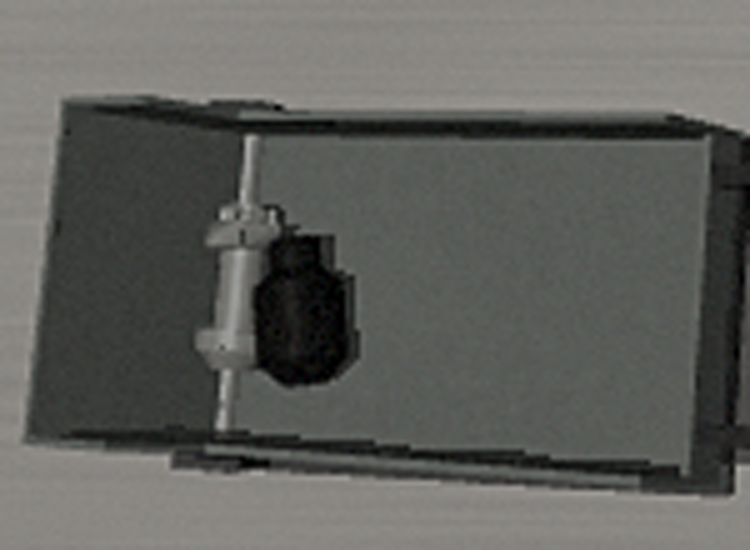

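The parts are gathered: in c5 the bolt lies along the end wall at (240,285) and the adapter against it at (303,310). In the wrist view the scoop's left rim is at column 319 between the fingers, as predicted.

Request:
apply_moves --targets '[{"slide":[-0.001,0.0045,-0.03],"angular":[-0.005,0,0.013],"jaw":-0.1},{"slide":[-0.001,0.0045,-0.06],"angular":[-0.005,0,0.013],"jaw":-0.1},{"slide":[-0.001,0.0045,-0.072],"angular":[-0.005,0,0.013],"jaw":-0.1},{"slide":[-0.001,0.0045,-0.072],"angular":[-0.005,0,0.013],"jaw":-1},{"slide":[-0.001,0.0045,-0.072],"angular":[-0.005,0,0.013],"jaw":-1},{"slide":[-0.001,0.0045,-0.072],"angular":[-0.005,0,0.013],"jaw":-1},{"slide":[-0.001,0.0045,-0.072],"angular":[-0.005,0,0.013],"jaw":-1}]' --squeeze 40

```text
time: 7.68
tool_pos: [0.4262, -0.2251, 0.0522]
eef_rot: [[0.003, 0.111, 0.994], [-0.001, 0.994, -0.111], [-1.0, -0.001, 0.003]]
wrist_force: [-0.4, 0.1, 3.5]
finger_gap: 0.0076
```

Run:
```python
from h import *
o=st()
```

```text
t 7.67 p [ 0.4262 -0.2251  0.0522] z_t [ 0.994 -0.111  0.003] x_t [ 0.003 -0.001 -1.   ] F [-0.4  0.1  3.5] M [0.06 0.18 0.04] gap 0.0076 q [-0.54  0.13  2.19  0.    0.82 -0.43]
```

Request:
apply_moves --targets '[{"slide":[0.001,0.01,0.001],"angular":[0,0,0],"jaw":-1},{"slide":[0.002,0.025,0.001],"angular":[0,0,0],"jaw":-1},{"slide":[0.004,0.045,0.001],"angular":[0,0,0],"jaw":-1},{"slide":[0.005,0.065,0.001],"angular":[0,0,0],"jaw":-1},{"slide":[0.006,0.085,0.001],"angular":[0,0,0],"jaw":-1},{"slide":[0.006,0.105,0.001],"angular":[0,0,0],"jaw":-1},{"slide":[0.006,0.12,0],"angular":[0,0,0],"jaw":-1},{"slide":[0.006,0.125,0],"angular":[0,0,0],"jaw":-1},{"slide":[0.006,0.125,-0.001],"angular":[0,0,0],"jaw":-1}]'

```text
time: 8.8
tool_pos: [0.4328, -0.0993, 0.0521]
eef_rot: [[0.003, 0.111, 0.994], [-0.0, 0.994, -0.111], [-1.0, 0.0, 0.003]]
wrist_force: [-2.5, 6.1, 13.3]
finger_gap: 0.0073
```

Run:
```python
from h import *
o=st()
for n in("wrist","side"):
    im=camera(n); cv2.imwrite(f"pics/{n}5.png",im[:,:,::-1])
```

```text
t 8.8 p [ 0.4328 -0.0993  0.0521] z_t [ 0.994 -0.111  0.003] x_t [ 0.003 -0.    -1.   ] F [-2.5  6.1 13.3] M [ 0.76  0.6  -0.04] gap 0.0073 q [-0.28  0.06  2.27  0.    0.81 -0.17]
```

View pics/side5.png

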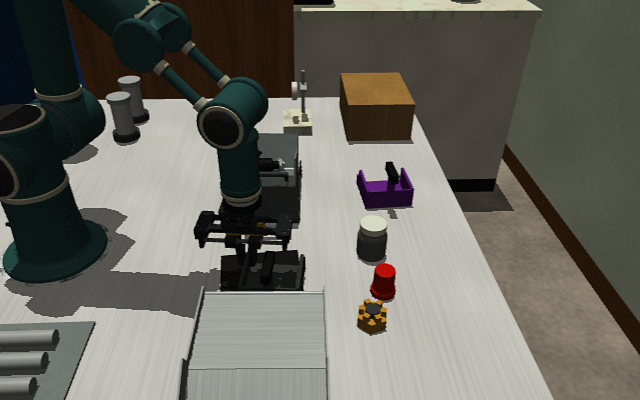

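Request:
apply_moves --targets '[{"slide":[0,0,0],"angular":[0,0,0],"jaw":-0.1},{"slide":[0,0,0],"angular":[0,0,0],"jaw":-0.1},{"slide":[0,0,0.02],"angular":[0,0,0],"jaw":-0.1},{"slide":[0,0,0.07],"angular":[0,0,0],"jaw":-0.1},{"slide":[0,-0.02,0.13],"angular":[0,0,0],"jaw":-0.1},{"slide":[0.02,-0.08,0.15],"angular":[0,0,0],"jaw":-0.1},{"slide":[0.03,-0.1,0.15],"angular":[0,0,0],"jaw":-0.1},{"slide":[0.03,-0.1,0.15],"angular":[0,0,0],"jaw":-0.1}]'

```text
time: 9.9
tool_pos: [0.4636, -0.2015, 0.2025]
eef_rot: [[0.005, 0.114, 0.993], [-0.001, 0.993, -0.114], [-1.0, -0.001, 0.005]]
wrist_force: [-1.0, 0.2, -0.5]
finger_gap: 0.0401
```

Run:
```python
from h import *
o=st()
for n in("wrist","top","side"):
    im=camera(n); cv2.imwrite(f"pics/{n}6.png",im[:,:,::-1])
crop("pics/top6.png",300,190,500,330,"pics/c6.png",4)
```

```text
t 9.9 p [ 0.4636 -0.2015  0.2025] z_t [ 0.993 -0.114  0.005] x_t [ 0.005 -0.001 -1.   ] F [-1.   0.2 -0.5] M [-0.04 -0.05 -0.06] gap 0.0401 q [-0.46 -0.02  2.02  0.    1.13 -0.35]
4
```

View pics/wrist6.png

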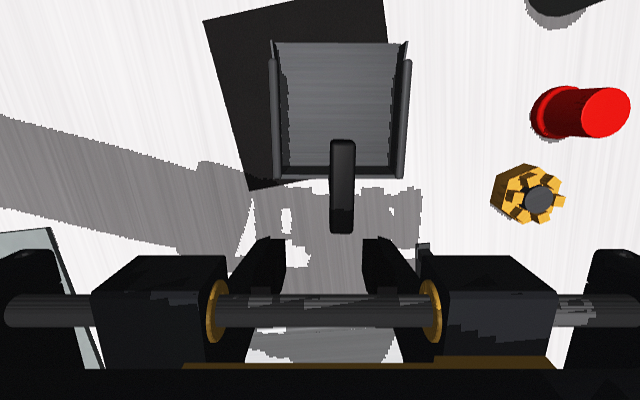

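View pics/c6.png

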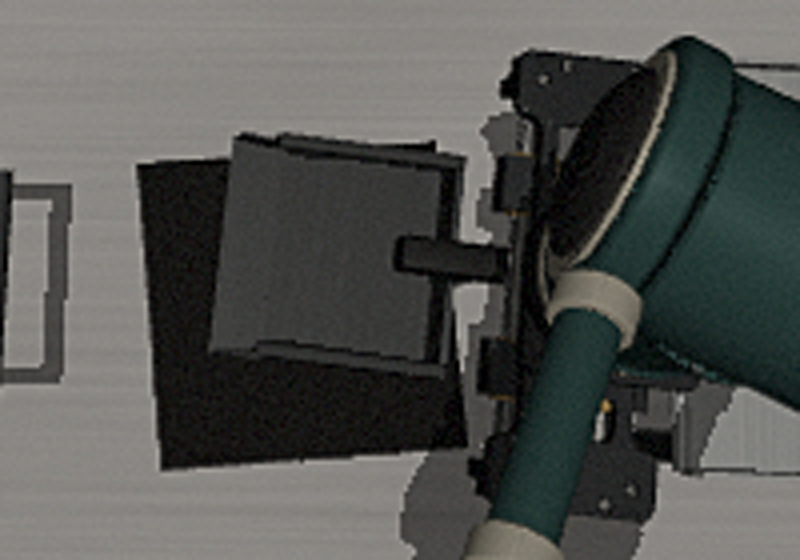

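View pics/side6.png

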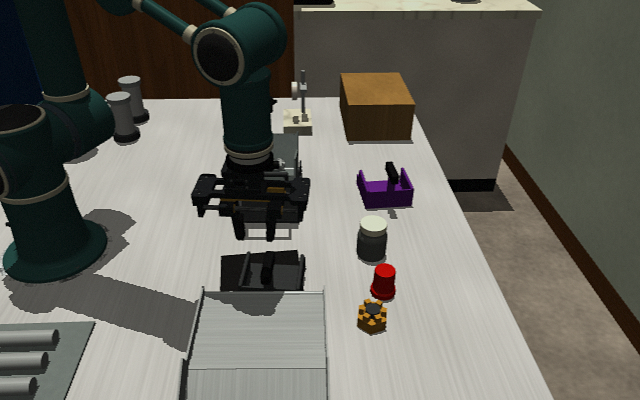

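Run:
```python
from h import *
o=get_obs()
a=onz("wrist",343,141,.112,o);b=onz("wrist",341.5,232,.112,o);print("handle",a,b,(a+b)/2,np.linalg.norm(a-b))
n1=onz("wrist",409,41,.001,o);n2=onz("wrist",271,41,.001,o);print("nose",n1,n2,(n1+n2)/2,np.linalg.norm(n1-n2))
n1=onz("top",300+236/4,190+136/4,.001);n2=onz("top",300+211/4,190+350/4,.001);print("nose",n1,n2,(n1+n2)/2,np.linalg.norm(n1-n2))
y=np.array([n1[1]-n2[1],-(n1[0]-n2[0])]);print("yaw x",np.arctan2(n1[1]-n2[1],n1[0]-n2[0]))
print("handle top", onz("top",300+398/4,190+252/4,.112))
```

```text
handle [ 0.4814 -0.1496  0.112 ] [ 0.4739 -0.2166  0.112 ] [ 0.47765 -0.1831   0.112  ] 0.06741846927956757
nose [ 0.5593 -0.0731  0.001 ] [ 0.4276 -0.0584  0.001 ] [ 0.49345 -0.06575  0.001  ] 0.13251784785454376
nose [ 0.5543 -0.0798  0.001 ] [ 0.4344 -0.065   0.001 ] [ 0.49435 -0.0724   0.001  ] 0.12080997475374292
yaw x -0.12281495469651657
handle top [ 0.4837 -0.1525  0.112 ]
```

Run:
```python
from h import *
o=get_obs()
T=lambda a,b,z:onz("top",140+a/5,200+b/5,z)
c1=T(247,135,.0155);c2=T(221,432,.0155);print(c1,c2,(c1+c2)/2,np.linalg.norm(c1-c2),np.arctan2(*(c1-c2)[[1,0]]))
# lip top inner corners, y=-.24,z=.022 in bin, tilt t
t=.415
H=np.array([.304,.010])
def b2w(y,z): 
    y-=.004;z+=.004
    return H+[y*np.cos(t)+z*np.sin(t), -y*np.sin(t)+z*np.cos(t)]
print("lip top",b2w(-.24,.022),"bar",b2w(-.285,.031),"wall top",b2w(.02,.098))
z=b2w(-.24,.022)[1]
l1=T(710,132,z);l2=T(690,475,z);print("lip",l1,l2,(l1+l2)/2,np.linalg.norm(l1-l2))
z=b2w(.02,.098)[1]
w1=T(63,102,z);w2=T(25,440,z);print("walltop",w1,w2,(w1+w2)/2,np.linalg.norm(w1-w2))
# bar from top6 crop c6
z=b2w(-.285,.031)[1]
d=lambda a,b:onz("top",300+a/4,190+b/4,z)
print("bar",d(60,190),d(52,375))
bc=T(303,312,.05);print("adapter",bc)
go([.480,-.176,.16],tool(-.115),o)
```

```text
[0.5432 0.3023 0.0155] [0.4121 0.3066 0.0155] [0.47765 0.30445 0.0155 ] 0.13117049973221875 -0.03278763550416608
lip top [0.09119456 0.13217137] bar [0.05364303 0.15855096] wall top [0.35976723 0.09689083]
lip [0.5338 0.0843 0.1322] [0.3994 0.0892 0.1322] [0.4666  0.08675 0.1322 ] 0.13448929325414727
walltop [0.5481 0.3573 0.0969] [0.4098 0.3634 0.0969] [0.47895 0.36035 0.0969 ] 0.13843446102759244
bar [0.5099 0.0177 0.1586] [0.4219 0.0207 0.1586]
adapter [0.4636 0.2644 0.05  ]
slide [ 0.018   0.0229 -0.0411] ang [-0.0008  0.0017 -0.0034] t 10.05
```

Run:
```python
from h import *
crop("pics/top6.png",140,190,340,310,"pics/c7.png",4)
print(proj("top",[.4666,.0912,.132]),proj("top",[.466,.0536,.1586]))
```

```text
4
(np.float64(277.7819077032235), np.float64(260.2559701917793)) (np.float64(296.08099533687596), np.float64(260.22292990457265))
```

View pics/c7.png

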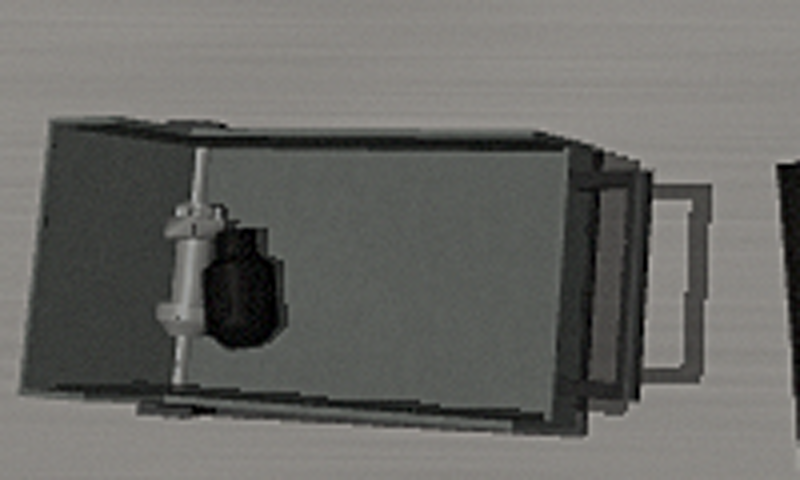

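Request:
apply_moves --targets '[{"slide":[0.0175,0.025,-0.03],"angular":[0,0,-0.003],"jaw":0.0},{"slide":[0.0175,0.025,-0.045],"angular":[0,0,-0.003],"jaw":0.0},{"slide":[0.0175,0.025,-0.045],"angular":[0,0,-0.003],"jaw":0.0}]'

```text
time: 10.42
tool_pos: [0.4777, -0.1728, 0.1541]
eef_rot: [[-0.003, 0.113, 0.994], [0.002, 0.994, -0.113], [-1.0, 0.002, -0.003]]
wrist_force: [-0.5, 0.2, 0.6]
finger_gap: 0.0439
```

Run:
```python
from h import *
o=st()
for n in("wrist",):
    im=camera(n); cv2.imwrite(f"pics/{n}7.png",im[:,:,::-1])
```

```text
t 10.43 p [ 0.4777 -0.1728  0.1541] z_t [ 0.994 -0.113 -0.003] x_t [-0.003  0.002 -1.   ] F [-0.5  0.2  0.6] M [-0.04 -0.08  0.01] gap 0.0439 q [-0.4   0.04  2.06  0.    1.04 -0.28]
```

View pics/wrist7.png

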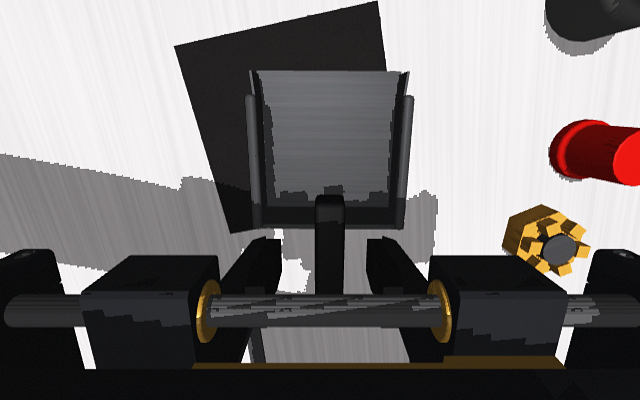

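Run:
```python
from h import *
o=get_obs()
a=onz("wrist",329.7,197,.112,o);print(a)
n1=onz("wrist",409,72,.05,o);n2=onz("wrist",251,72,.05,o);print(n1,n2,n1-n2)
b=onz("wrist",330,228,.112,o);print(b)
R=o["eef_rot"];print("lateral",R[:,2]@(a-o["tool_pos"]),R[:,2]@(b-o["tool_pos"]),"fwd",R[:,1]@(a-o["tool_pos"]))
```

```text
[ 0.4848 -0.1503  0.112 ]
[ 0.5491 -0.0835  0.05  ] [ 0.4392 -0.0709  0.05  ] [ 0.1099 -0.0126  0.    ]
[ 0.4829 -0.1692  0.112 ]
lateral 0.003657098555125799 0.003912045968646761 fwd 0.023691695504240516
```

The handle's front edge is at wrist (329,197), which is 3.8 mm to the right of the jaw centre. I correct for that, go down and grip.

Request:
apply_moves --targets '[{"slide":[0.0037,-0.0005,-0.02],"angular":[0,0,0],"jaw":0.0},{"slide":[0.0037,-0.0005,-0.045],"angular":[0,0,0],"jaw":0.0},{"slide":[0.0037,-0.0005,-0.053],"angular":[0,0,0],"jaw":0.0},{"slide":[0.0037,-0.0005,-0.053],"angular":[0,0,0],"jaw":-1},{"slide":[0.0037,-0.0005,-0.053],"angular":[0,0,0],"jaw":-1},{"slide":[0.0037,-0.0005,-0.053],"angular":[0,0,0],"jaw":-1}]' --squeeze 60

```text
time: 11.22
tool_pos: [0.4828, -0.1744, 0.1035]
eef_rot: [[0.001, 0.113, 0.994], [0.0, 0.994, -0.113], [-1.0, 0.001, 0.001]]
wrist_force: [0.4, 0.3, 1.2]
finger_gap: 0.0178
```

Run:
```python
from h import *
o=st()
```

```text
t 11.22 p [ 0.4828 -0.1744  0.1035] z_t [ 0.994 -0.113  0.001] x_t [ 0.001  0.    -1.   ] F [0.4 0.3 1.2] M [-0.04  0.04  0.01] gap 0.0178 q [-0.4   0.11  2.09  0.    0.94 -0.28]
```

```bash
cat >> h.py <<'E'
T0=.415; YAW=-.044; L=.105; HH=.1035
EX=np.array([np.cos(YAW),np.sin(YAW),0])
def wpose(ny,nz,p,dx=0):
    """TCP for nose underside edge at bin (ny,nz), scoop nose-down pitch p (world)"""
    c,s=np.cos(T0),np.sin(T0)
    Y=.303+ny*c+nz*s; Z=.0153-ny*s+nz*c
    y=Y-L*np.cos(p)+HH*np.sin(p); z=Z+L*np.sin(p)+HH*np.cos(p)
    x=.4777+.047*(y-.3)+dx
    R=Ro.from_rotvec(-p*EX).as_matrix()@tool(YAW)
    return np.array([x,y,z]),R
def gow(ny,nz,p,o=None,dx=0):
    P,R=wpose(ny,nz,p,dx);print(ny,nz,p,P.round(4),end=' ');go(P,R,o)
E
python3 - <<'E'
from h import *
gow(-.11,.10,.2);gow(-.11,.10,.44);gow(-.11,.02,.44)
E
```

```text
-0.11 0.1 0.2 [0.4711 0.1603 0.2735] slide [-0.0116  0.3347  0.17  ] ang [-0.1999  0.0168  0.0692] t 11.225
-0.11 0.1 0.44 [0.4726 0.1917 0.2895] slide [-0.0102  0.3661  0.186 ] ang [-0.4392  0.0356  0.0682] t 11.225
-0.11 0.02 0.44 [0.4711 0.1595 0.2163] slide [-0.0117  0.3339  0.1128] ang [-0.4392  0.0356  0.0682] t 11.225
```

Request:
apply_moves --targets '[{"slide":[0,0,0.03],"angular":[0,0,0],"jaw":-1},{"slide":[0,0,0.08],"angular":[0,0,0],"jaw":-1},{"slide":[0,0.01,0.13],"angular":[0,0,0.01],"jaw":-1},{"slide":[0,0.03,0.18],"angular":[0,0,0.02],"jaw":-1},{"slide":[-0.002,0.06,0.22],"angular":[0,0,0.03],"jaw":-1},{"slide":[-0.004,0.1,0.24],"angular":[0,0,0.05],"jaw":-1},{"slide":[-0.006,0.15,0.24],"angular":[-0.04,0.003,0.068],"jaw":-1},{"slide":[-0.008,0.2,0.24],"angular":[-0.1,0.008,0.068],"jaw":-1},{"slide":[-0.009,0.25,0.24],"angular":[-0.18,0.014,0.068],"jaw":-1},{"slide":[-0.01,0.3,0.24],"angular":[-0.26,0.02,0.068],"jaw":-1},{"slide":[-0.01,0.34,0.23],"angular":[-0.36,0.028,0.068],"jaw":-1},{"slide":[-0.01,0.366,0.21],"angular":[-0.439,0.036,0.068],"jaw":-1},{"slide":[-0.01,0.366,0.188],"angular":[-0.439,0.036,0.068],"jaw":-1},{"slide":[-0.01,0.366,0.186],"angular":[-0.439,0.036,0.068],"jaw":-1}]'

```text
time: 12.98
tool_pos: [0.4715, 0.1909, 0.2871]
eef_rot: [[-0.023, 0.038, 0.999], [-0.427, 0.903, -0.044], [-0.904, -0.428, -0.005]]
wrist_force: [0.4, -0.2, -2.6]
finger_gap: 0.0174
```

Run:
```python
from h import *
o=st()
for n in("wrist","side","top"):
    im=camera(n); cv2.imwrite(f"pics/{n}8.png",im[:,:,::-1])
P,R=wpose(-.11,.1,.44)
print("nose corners exp"); 
for a in(-.061,.061):
    q=o["tool_pos"]+o["eef_rot"]@np.array([HH,L,a]);print(q,proj("wrist",q,o))
for y,z in((0,0),(-.05,0),(0.02,.098)):
  c,s=np.cos(T0),np.sin(T0)
  for a in(-.067,.067):
    Y=.303+y*c+z*s;Z=.0153-y*s+z*c
    q=[.4777+.047*(Y-.3)+a*EX[0],Y+a*EX[1],Z];print("bin",y,z,a,proj("wrist",q,o))
gow(-.11,.02,.44);gow(-.11,.1,.44)
```

```text
t 12.97 p [0.4715 0.1909 0.2871] z_t [ 0.999 -0.044 -0.005] x_t [-0.023 -0.427 -0.904] F [ 0.4 -0.2 -2.6] M [ 0.35 -0.08 -0.05] gap 0.0174 q [ 0.56  0.09  1.81 -0.36  1.51  0.67]
nose corners exp
[0.41217692 0.2442297  0.14893971] (np.float64(234.42972702866422), np.float64(59.39649475536706))
[0.53405853 0.23888472 0.14838874] (np.float64(412.2168071682953), np.float64(59.30963410305813))
bin 0 0 -0.067 (np.float64(250.0233848647859), np.float64(-62.90146392915403))
bin 0 0 0.067 (np.float64(402.61869301181014), np.float64(-62.913911500552615))
bin -0.05 0 -0.067 (np.float64(253.68500545657912), np.float64(2.4108480665506704))
bin -0.05 0 0.067 (np.float64(398.20111887203063), np.float64(2.4932365795245346))
bin 0.02 0.098 -0.067 (np.float64(207.22760686007524), np.float64(-196.06864865821393))
bin 0.02 0.098 0.067 (np.float64(448.18220713301076), np.float64(-196.40861865394345))
-0.11 0.02 0.44 [0.4711 0.1595 0.2163] slide [-0.002  -0.031  -0.0741] ang [-0.0009  0.0008  0.002 ] t 13.125
-0.11 0.1 0.44 [0.4726 0.1917 0.2895] slide [-0.0005  0.0012 -0.0009] ang [-0.0009  0.0008  0.002 ] t 13.125
```

View pics/wrist8.png

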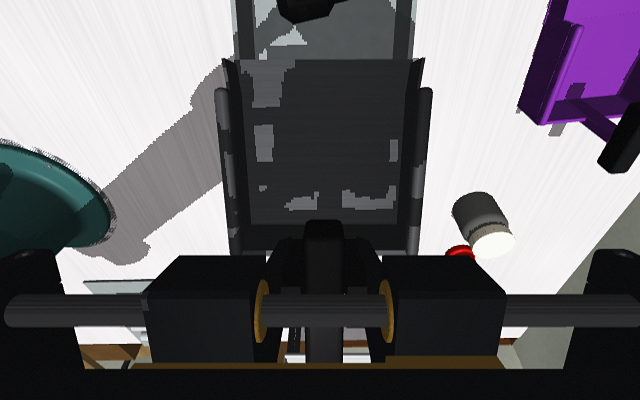

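View pics/side8.png

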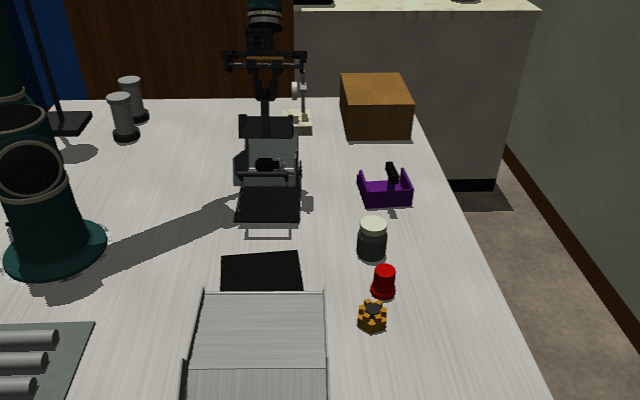

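Run:
```python
from h import *
crop("pics/wrist8.png",210,0,440,80,"pics/c8.png",3.4)
```

```text
3.4
```

View pics/c8.png

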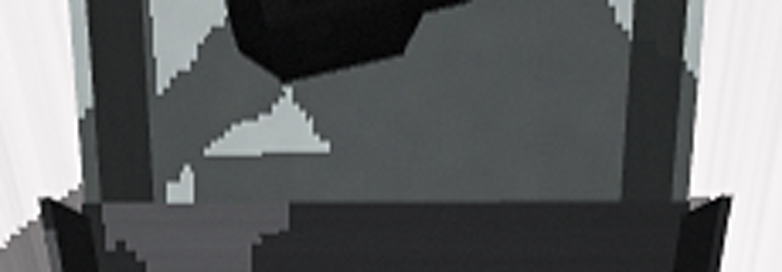

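Wrist8: the nose edge is at columns 222–424, row 58, with middle at 323.5. The bin floor edges are at columns 253.5 and 396, so the scoop is centred to within 1 mm. Lowering the scoop behind the parts.

Request:
apply_moves --targets '[{"slide":[-0.001,-0.01,-0.03],"angular":[0,0,0],"jaw":-1},{"slide":[-0.0015,-0.025,-0.06],"angular":[0,0,0],"jaw":-1},{"slide":[-0.0015,-0.031,-0.075],"angular":[0,0,0],"jaw":-1},{"slide":[-0.0015,-0.033,-0.083],"angular":[0,0,0],"jaw":-1},{"slide":[-0.0015,-0.033,-0.083],"angular":[0,0,0],"jaw":-1}]'

```text
time: 13.75
tool_pos: [0.472, 0.1575, 0.2079]
eef_rot: [[-0.019, 0.043, 0.999], [-0.424, 0.904, -0.047], [-0.905, -0.425, 0.001]]
wrist_force: [0.3, -0.0, -2.7]
finger_gap: 0.0176
```

Run:
```python
from h import *
o=st()
for n in("wrist",):
    im=camera(n); cv2.imwrite(f"pics/{n}9.png",im[:,:,::-1])
gow(-.11,.0,.44);gow(-.11,-.003,.44)
```

```text
t 13.75 p [0.472  0.1575 0.2079] z_t [ 0.999 -0.047  0.001] x_t [-0.019 -0.424 -0.905] F [ 0.3 -0.  -2.7] M [ 0.37 -0.12  0.  ] gap 0.0176 q [ 0.51  0.11  1.93 -0.38  1.35  0.69]
-0.11 0.0 0.44 [0.4707 0.1514 0.198 ] slide [-0.0016 -0.0064 -0.0103] ang [-0.0017  0.0022  0.0023] t 13.8
-0.11 -0.003 0.44 [0.4707 0.1502 0.1953] slide [-0.0016 -0.0076 -0.0131] ang [-0.0017  0.0022  0.0023] t 13.8
```

View pics/wrist9.png

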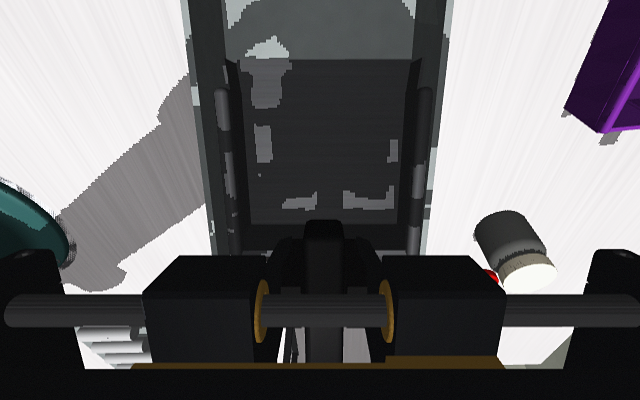

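Request:
apply_moves --targets '[{"slide":[-0.0015,-0.004,-0.007],"angular":[0,0,0],"jaw":-1},{"slide":[-0.0015,-0.006,-0.011],"angular":[0,0,0],"jaw":-1},{"slide":[-0.0015,-0.006,-0.011],"angular":[0,0,0],"jaw":-1}]'

```text
time: 14.18
tool_pos: [0.4705, 0.1517, 0.197]
eef_rot: [[-0.018, 0.042, 0.999], [-0.424, 0.904, -0.046], [-0.905, -0.425, 0.001]]
wrist_force: [-0.4, -0.6, -3.1]
finger_gap: 0.0175
```

Run:
```python
from h import *
o=st()
gow(-.11,.0,.44);gow(-.11,-.003,.44)
```

```text
t 14.18 p [0.4705 0.1517 0.197 ] z_t [ 0.999 -0.046  0.001] x_t [-0.018 -0.424 -0.905] F [-0.4 -0.6 -3.1] M [ 0.4  -0.08  0.01] gap 0.0175 q [ 0.5   0.12  1.95 -0.38  1.33  0.69]
-0.11 0.0 0.44 [0.4707 0.1514 0.198 ] slide [ 0.0002 -0.0003  0.001 ] ang [-0.0013  0.0015  0.0022] t 14.175
-0.11 -0.003 0.44 [0.4707 0.1502 0.1953] slide [ 0.0002 -0.0015 -0.0017] ang [-0.0013  0.0015  0.0022] t 14.175
```

Request:
apply_moves --targets '[{"slide":[0,-0.001,-0.003],"angular":[0,0,0],"jaw":-1},{"slide":[0,-0.001,-0.003],"angular":[0,0,0],"jaw":-1}]'

```text
time: 14.42
tool_pos: [0.471, 0.1512, 0.1947]
eef_rot: [[-0.017, 0.043, 0.999], [-0.423, 0.905, -0.046], [-0.906, -0.424, 0.003]]
wrist_force: [-0.9, 1.7, 1.4]
finger_gap: 0.0174
```

Run:
```python
from h import *
o=st()
```

```text
t 14.43 p [0.471  0.1512 0.1947] z_t [ 0.999 -0.046  0.003] x_t [-0.017 -0.423 -0.906] F [-0.9  1.7  1.4] M [ 0.63  0.06 -0.03] gap 0.0174 q [ 0.5   0.12  1.96 -0.38  1.32  0.69]
```

Contact felt (about 4.5 N). Now sliding along the floor toward the end wall.

Request:
apply_moves --targets '[{"slide":[0,0.009,-0.004],"angular":[0,0,0],"jaw":-1},{"slide":[0.001,0.021,-0.009],"angular":[0,0,0],"jaw":-1},{"slide":[0.0015,0.033,-0.0145],"angular":[0,0,0],"jaw":-1},{"slide":[0.002,0.045,-0.0195],"angular":[0,0,0],"jaw":-1},{"slide":[0.003,0.057,-0.025],"angular":[0,0,0],"jaw":-1},{"slide":[0.003,0.065,-0.0285],"angular":[0,0,0],"jaw":-1}]'

```text
time: 15.18
tool_pos: [0.4746, 0.2168, 0.1667]
eef_rot: [[-0.016, 0.043, 0.999], [-0.425, 0.904, -0.046], [-0.905, -0.425, 0.004]]
wrist_force: [-0.7, -2.4, 6.7]
finger_gap: 0.017
```

Run:
```python
from h import *
o=st()
for n in("wrist","side"):
    im=camera(n); cv2.imwrite(f"pics/{n}10.png",im[:,:,::-1])
gow(-.0,.0,.44)
```

```text
t 15.18 p [0.4746 0.2168 0.1667] z_t [ 0.999 -0.046  0.004] x_t [-0.016 -0.425 -0.905] F [-0.7 -2.4  6.7] M [-0.1   0.03 -0.02] gap 0.017 q [ 0.59  0.22  1.9  -0.36  1.31  0.78]
-0.0 0.0 0.44 [0.4754 0.2521 0.1537] slide [ 0.001   0.0346 -0.0123] ang [-0.0027  0.0034  0.0011] t 15.275
```

View pics/wrist10.png

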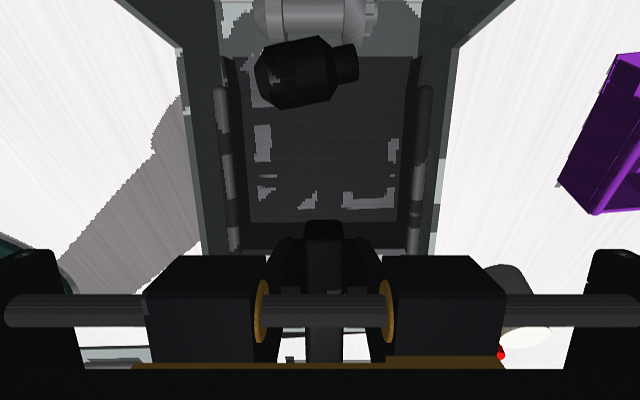

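The adapter is already on the scoop at (300,72), with the bolt ahead of it at (315,18). Pushing on.

Request:
apply_moves --targets '[{"slide":[0.0005,0.009,-0.0035],"angular":[0,0,0],"jaw":-1},{"slide":[0.001,0.018,-0.0075],"angular":[0,0,0],"jaw":-1},{"slide":[0.001,0.026,-0.011],"angular":[0,0,0],"jaw":-1},{"slide":[0.0015,0.032,-0.0135],"angular":[0,0,0],"jaw":-1},{"slide":[0.0015,0.032,-0.0135],"angular":[0,0,0],"jaw":-1}]'

```text
time: 15.9
tool_pos: [0.4759, 0.2494, 0.1527]
eef_rot: [[-0.016, 0.042, 0.999], [-0.425, 0.904, -0.045], [-0.905, -0.425, 0.003]]
wrist_force: [-0.9, -1.8, 5.9]
finger_gap: 0.0177
```

Run:
```python
from h import *
o=st()
for n in("wrist","side"):
    im=camera(n); cv2.imwrite(f"pics/{n}11.png",im[:,:,::-1])
gow(-.0,.0,.44)
```

```text
t 15.9 p [0.4759 0.2494 0.1527] z_t [ 0.999 -0.045  0.003] x_t [-0.016 -0.425 -0.905] F [-0.9 -1.8  5.9] M [-0.07  0.05 -0.09] gap 0.0177 q [ 0.64  0.27  1.86 -0.35  1.31  0.82]
-0.0 0.0 0.44 [0.4754 0.2521 0.1537] slide [-0.0005  0.0027  0.001 ] ang [-0.0011  0.0033  0.001 ] t 16.0
```

View pics/wrist11.png

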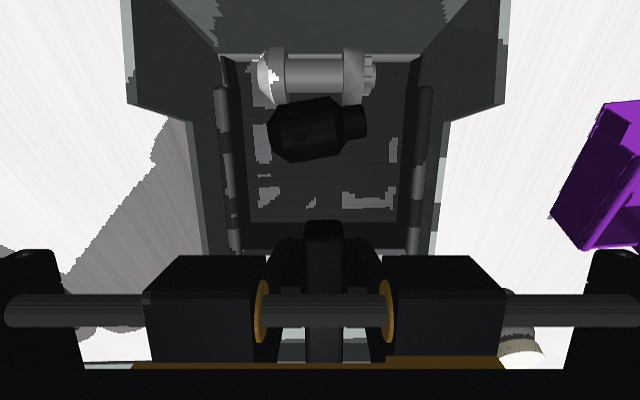

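Run:
```python
from h import *
o=get_obs()
for p in (.40,.32,.24,.16,.08,0,-.08,-.16,-.24):
    a=T0-p; nz=.123*np.sin(max(a,0))+.003; ny=.2*nz-.004
    if p<0: ny-=.0
    gow(ny,nz,p,o)
```

```text
-0.00303101383734433 0.00484493081327835 0.4 [0.4752 0.2458 0.1572] slide [-0.0008 -0.0036  0.0045] ang [0.0389 0.0015 0.001 ] t 16.0
-0.0010665136515898913 0.014667431742050544 0.32 [0.4749 0.2408 0.1604] slide [-0.001  -0.0085  0.0077] ang [ 0.1188 -0.0021  0.0012] t 16.0
0.0008830601848024604 0.0244153009240123 0.24 [0.4747 0.2363 0.1628] slide [-0.0012 -0.0131  0.0101] ang [ 0.1987 -0.0056  0.0013] t 16.0
0.002805237052405701 0.034026185262028504 0.16 [0.4745 0.2321 0.1642] slide [-0.0014 -0.0172  0.0115] ang [ 0.2787 -0.0092  0.0014] t 16.0
0.004687721578898017 0.04343860789449008 0.08 [0.4743 0.2284 0.1647] slide [-0.0016 -0.0209  0.012 ] ang [ 0.3586 -0.0128  0.0015] t 16.0
0.006518472287486416 0.052592361437432074 0 [0.4742 0.2252 0.1643] slide [-0.0017 -0.0242  0.0116] ang [ 0.4385 -0.0163  0.0017] t 16.0
0.00828577862126539 0.06142889310632695 -0.08 [0.4741 0.2224 0.163 ] slide [-0.0019 -0.0269  0.0102] ang [ 0.5184 -0.0199  0.0018] t 16.0
0.009978335850817609 0.06989167925408804 -0.16 [0.4739 0.2202 0.1607] slide [-0.002  -0.0292  0.008 ] ang [ 0.5983 -0.0235  0.0019] t 16.0
0.011585317385903605 0.07792658692951802 -0.24 [0.4739 0.2184 0.1575] slide [-0.0021 -0.0309  0.0048] ang [ 0.6783 -0.0271  0.002 ] t 16.0
```

Request:
apply_moves --targets '[{"slide":[-0.0005,-0.0015,0.003],"angular":[0.035,0.0,0.001],"jaw":-1},{"slide":[-0.001,-0.0055,0.0065],"angular":[0.08,0.0,0.001],"jaw":-1},{"slide":[-0.001,-0.0085,0.009],"angular":[0.12,-0.002,0.001],"jaw":-1},{"slide":[-0.001,-0.0105,0.0105],"angular":[0.16,-0.004,0.001],"jaw":-1},{"slide":[-0.001,-0.013,0.0115],"angular":[0.2,-0.006,0.001],"jaw":-1},{"slide":[-0.001,-0.015,0.0125],"angular":[0.24,-0.007,0.001],"jaw":-1},{"slide":[-0.0015,-0.017,0.0135],"angular":[0.28,-0.009,0.001],"jaw":-1},{"slide":[-0.0015,-0.021,0.0145],"angular":[0.36,-0.013,0.001],"jaw":-1},{"slide":[-0.0015,-0.024,0.0155],"angular":[0.44,-0.016,0.002],"jaw":-1},{"slide":[-0.002,-0.027,0.0155],"angular":[0.52,-0.02,0.002],"jaw":-1},{"slide":[-0.002,-0.029,0.016],"angular":[0.6,-0.023,0.002],"jaw":-1},{"slide":[-0.002,-0.031,0.017],"angular":[0.68,-0.027,0.002],"jaw":-1},{"slide":[-0.002,-0.031,0.019],"angular":[0.7,-0.027,0.002],"jaw":-1}]'

```text
time: 17.62
tool_pos: [0.4738, 0.217, 0.1716]
eef_rot: [[0.011, 0.044, 0.999], [0.258, 0.965, -0.045], [-0.966, 0.259, -0.001]]
wrist_force: [-1.0, 0.0, -8.6]
finger_gap: 0.017
```

Run:
```python
from h import *
o=st()
for n in("wrist","side"):
    im=camera(n); cv2.imwrite(f"pics/{n}12.png",im[:,:,::-1])
```

```text
t 17.62 p [0.4738 0.217  0.1716] z_t [ 0.999 -0.045 -0.001] x_t [ 0.011  0.258 -0.966] F [-1.   0.  -8.6] M [-1.08 -0.04  0.  ] gap 0.017 q [ 0.23 -0.01  2.09  0.3   1.    0.12]
```

View pics/wrist12.png

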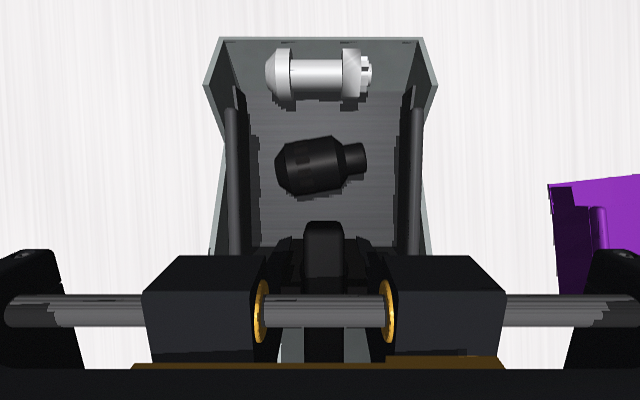

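View pics/side12.png

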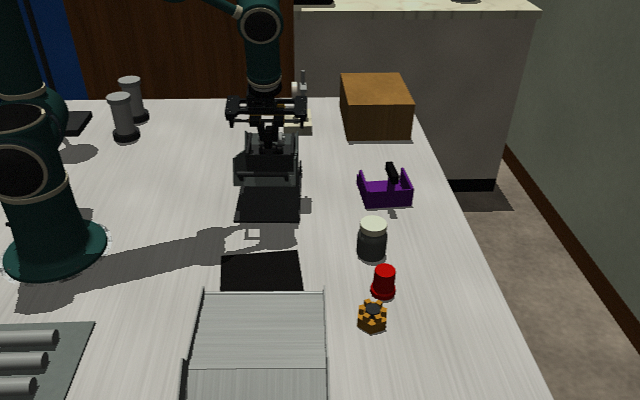

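Run:
```python
from h import *
crop("pics/wrist12.png",195,25,445,255,"pics/c12.png",2.6)
o=get_obs()
for a in(-.061,.061): print(proj("wrist",o["tool_pos"]+o["eef_rot"]@np.array([HH,L,a]),o))
```

```text
2.6
(np.float64(234.54979739248174), np.float64(59.727853431237065))
(np.float64(411.9551532345339), np.float64(59.71370135481769))
```

View pics/c12.png

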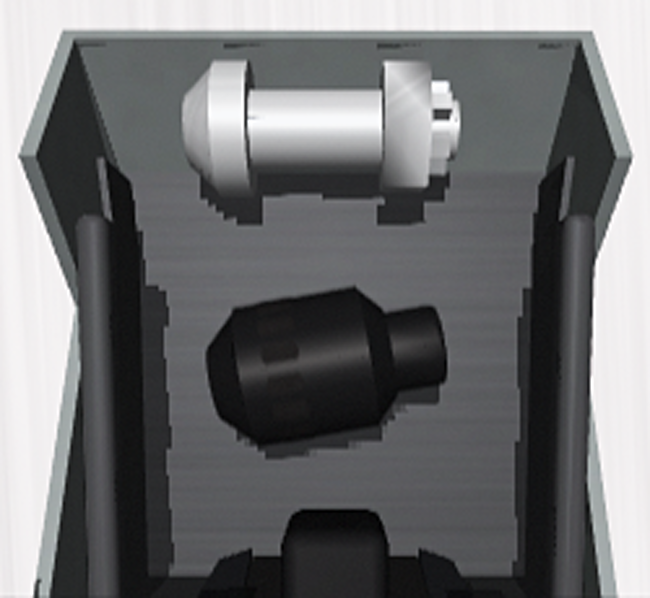

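Run:
```python
from h import *
o=get_obs()
def f(d): # nose-down slip d: nose rotates about TCP toward tool +x
    v=np.array([HH*np.cos(d)+L*np.sin(d), L*np.cos(d)-HH*np.sin(d),0]);return proj("wrist",o["tool_pos"]+o["eef_rot"]@v,o)[1],v
for d in(0,.1,.15,.2,.25,.3,.35): print(d,f(d))
p=np.arcsin(o["eef_rot"][2,1]);print("tool noseup",p)
# widths at nose
for d in(.1,.2,.3):
    v=f(d)[1]; print([proj("wrist",o["tool_pos"]+o["eef_rot"]@(v+[0,0,a]),o)[0] for a in(-.061,.061)])
# bolt / adapter position, intersect with plane at height 17 above the scoop floor
for d in (.2,.25,.3):
  R=o["eef_rot"];
  n=R@np.array([-np.cos(d),-np.sin(d)*0+np.sin(d)*-1*-0,0]) 
  fwd=R@np.array([np.sin(d),np.cos(d),0]); up=R@np.array([-np.cos(d),np.sin(d),0])
  N=o["tool_pos"]+R@f(d)[1]
  for nm,u,v,h in(("bolt",319,72,.020),("adapter",315,165,.022)):
    q,dd=ray("wrist",u,v,o); s=((N+up*h-q)@up)/(dd@up); X=q+dd*s; print(d,nm,"behind nose",(X-N)@fwd, "x",(X-N)@R[:,2],X.round(3))
  print("nose",N.round(3),"fwd elev",np.arcsin(fwd[2]))
```

```text
0 (np.float64(59.720776337886775), array([0.1035, 0.105 , 0.    ]))
0.1 (np.float64(78.10341790688852), array([0.11346544, 0.09414268, 0.        ]))
0.15 (np.float64(87.01361866415009), array([0.11802881, 0.08835412, 0.        ]))
0.2 (np.float64(95.75887560516645), array([0.12229717, 0.08234471, 0.        ]))
0.25 (np.float64(104.3546961598427), array([0.12625985, 0.07612949, 0.        ]))
0.3 (np.float64(112.81566405420237), array([0.12990695, 0.06972399, 0.        ]))
0.35 (np.float64(121.15555022706556), array([0.13322935, 0.06314421, 0.        ]))
tool noseup 0.260699221809555
[np.float64(239.51894875582423), np.float64(407.0060709735603)]
[np.float64(243.6844305063717), np.float64(402.85870260421075)]
[np.float64(247.16629552212547), np.float64(399.3933400853461)]
0.2 bolt behind nose 0.01121682910354221 x -0.0029850342722186236 [0.476 0.339 0.096]
0.2 adapter behind nose -0.05347326147181988 x -0.005888551575106835 [0.471 0.274 0.094]
nose [0.479 0.328 0.075] fwd elev 0.060699241381965356
0.25 bolt behind nose 0.017486908428445278 x -0.0030666919801880777 [0.476 0.341 0.09 ]
0.25 adapter behind nose -0.049242833397942824 x -0.0059606694369472215 [0.471 0.274 0.091]
nose [0.479 0.324 0.07 ] fwd elev 0.010699246139685502
0.3 bolt behind nose 0.02423123799607127 x -0.00315445032858779 [0.476 0.343 0.083]
0.3 adapter behind nose -0.044854054140464804 x -0.006038904340454262 [0.471 0.275 0.088]
nose [0.479 0.318 0.064] fwd elev -0.0393007491076864
```

Wrist12: the scoop has slipped about 0.17 rad nose-down in the grip. The adapter is in the bowl at (315,165), but the bolt at (319,72) is wedged between the nose edge (row 91) and the end wall. I'll push the nose forward under the bolt.

Request:
apply_moves --targets '[{"slide":[0.0005,0.005,0],"angular":[0,0,0],"jaw":-1},{"slide":[0.0005,0.01,0],"angular":[0,0,0],"jaw":-1},{"slide":[0.0005,0.014,0],"angular":[0,0,0],"jaw":-1},{"slide":[0.0005,0.014,0],"angular":[0,0,0],"jaw":-1}]'

```text
time: 18.23
tool_pos: [0.4745, 0.2322, 0.172]
eef_rot: [[0.011, 0.042, 0.999], [0.257, 0.965, -0.043], [-0.966, 0.258, -0.0]]
wrist_force: [-0.2, -0.2, -7.4]
finger_gap: 0.0178
```

Run:
```python
from h import *
o=st()
for n in("wrist",):
    im=camera(n); cv2.imwrite(f"pics/{n}13.png",im[:,:,::-1])
crop("pics/wrist13.png",195,25,445,255,"pics/c13.png",2.6)
```

```text
t 18.23 p [0.4745 0.2322 0.172 ] z_t [ 0.999 -0.043 -0.   ] x_t [ 0.011  0.257 -0.966] F [-0.2 -0.2 -7.4] M [-0.81 -0.04  0.01] gap 0.0178 q [0.26 0.   2.08 0.3  1.   0.14]
2.6
```

View pics/c13.png

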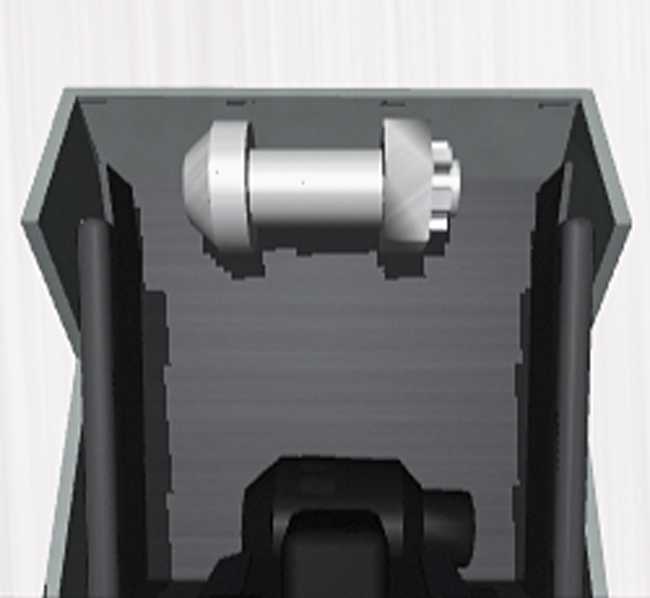

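The adapter has rolled to the back of the bowl and the bolt is moving onto the nose. A little further forward, then nose-up.

Request:
apply_moves --targets '[{"slide":[0,0.004,0.001],"angular":[0.03,0,0],"jaw":-1},{"slide":[0,0.006,0.001],"angular":[0.07,0,0],"jaw":-1},{"slide":[0,0.005,0.001],"angular":[0.12,0,0],"jaw":-1},{"slide":[0,0.003,0.002],"angular":[0.17,0,0],"jaw":-1},{"slide":[0,0.003,0.002],"angular":[0.17,0,0],"jaw":-1}]'

```text
time: 18.9
tool_pos: [0.4748, 0.2342, 0.1737]
eef_rot: [[0.012, 0.044, 0.999], [0.417, 0.908, -0.045], [-0.909, 0.417, -0.008]]
wrist_force: [-1.1, -1.8, -6.8]
finger_gap: 0.0173
```

Run:
```python
from h import *
o=st()
for n in("wrist",):
    im=camera(n); cv2.imwrite(f"pics/{n}14.png",im[:,:,::-1])
crop("pics/wrist14.png",195,25,445,255,"pics/c14.png",2.6)
```

```text
t 18.9 p [0.4748 0.2342 0.1737] z_t [ 0.999 -0.045 -0.008] x_t [ 0.012  0.417 -0.909] F [-1.1 -1.8 -6.8] M [-1.22  0.04  0.04] gap 0.0173 q [ 0.16 -0.    2.12  0.51  1.   -0.07]
2.6
```

View pics/c14.png

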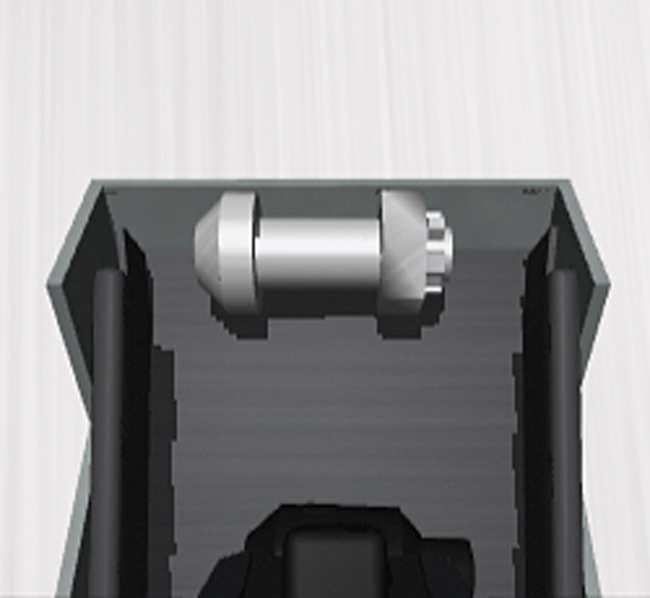

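```bash
cat >> h.py <<'E'
def scoop_est(o,d,pts):
    R=o["eef_rot"];v=np.array([HH*np.cos(d)+L*np.sin(d), L*np.cos(d)-HH*np.sin(d),0])
    fwd=R@np.array([np.sin(d),np.cos(d),0]); up=R@np.array([-np.cos(d),np.sin(d),0]);N=o["tool_pos"]+R@v
    print("slip",d,"nose",N.round(4),"row",round(proj("wrist",N,o)[1],1),"elev",round(np.arcsin(fwd[2]),3),"rear",(N-fwd*.123).round(4))
    for nm,u,vv,h in pts:
        q,dd=ray("wrist",u,vv,o);X=q+dd*(((N+up*h-q)@up)/(dd@up));print("  ",nm,"fwd of nose",round((X-N)@fwd,4),"x",round((X-N)@R[:,2],4),X.round(3))
E
python3 - <<'E'
from h import *
o=get_obs()
for d in(.3,.35,.4): scoop_est(o,d,[("bolt",319,25+250/2.6,.02)])
print("corner floor z at y", [(y,round(.0153+(.303-y)*np.tan(T0),4)) for y in(.2,.21,.22,.23)],"wall y at z",[(z,round(.303+(z-.0153)*np.tan(T0+.2),4)) for z in (.06,.07,.08,.09)])
E
```

```text
slip 0.3 nose [0.4793 0.3518 0.0847] row 112.9 elev 0.13 rear [0.4738 0.2299 0.0688]
   bolt fwd of nose -0.0122 x -0.0032 [0.476 0.337 0.103]
slip 0.35 nose [0.479  0.3472 0.079 ] row 121.3 elev 0.08 rear [0.4735 0.2247 0.0692]
   bolt fwd of nose -0.0065 x -0.0032 [0.476 0.339 0.098]
slip 0.4 nose [0.4788 0.3423 0.0734] row 129.5 elev 0.03 rear [0.4733 0.2195 0.0698]
   bolt fwd of nose -0.0005 x -0.0033 [0.476 0.341 0.093]
corner floor z at y [(0.2, np.float64(0.0607)), (0.21, np.float64(0.0563)), (0.22, np.float64(0.0519)), (0.23, np.float64(0.0475))] wall y at z [(0.06, np.float64(0.3346)), (0.07, np.float64(0.3416)), (0.08, np.float64(0.3487)), (0.09, np.float64(0.3558))]
```

Request:
apply_moves --targets '[{"slide":[0,-0.004,-0.005],"angular":[0.05,0,0],"jaw":-1},{"slide":[0,-0.008,-0.01],"angular":[0.1,-0.002,0],"jaw":-1},{"slide":[0,-0.012,-0.015],"angular":[0.15,-0.004,0],"jaw":-1},{"slide":[0,-0.0156,-0.02],"angular":[0.2,-0.006,0],"jaw":-1},{"slide":[0,-0.0156,-0.02],"angular":[0.2,-0.006,0],"jaw":-1}]' --squeeze 60

```text
time: 19.58
tool_pos: [0.4745, 0.2183, 0.1527]
eef_rot: [[0.016, 0.042, 0.999], [0.587, 0.808, -0.043], [-0.809, 0.587, -0.012]]
wrist_force: [-0.4, -0.5, -7.6]
finger_gap: 0.0173
```

Run:
```python
from h import *
o=st()
for n in("wrist",):
    im=camera(n); cv2.imwrite(f"pics/{n}15.png",im[:,:,::-1])
crop("pics/wrist15.png",195,25,445,255,"pics/c15.png",2.6)
```

```text
t 19.57 p [0.4745 0.2183 0.1527] z_t [ 0.999 -0.043 -0.012] x_t [ 0.016  0.587 -0.809] F [-0.4 -0.5 -7.6] M [-1.35 -0.07  0.02] gap 0.0173 q [ 0.01  0.05  2.19  0.76  1.03 -0.39]
2.6
```

View pics/c15.png

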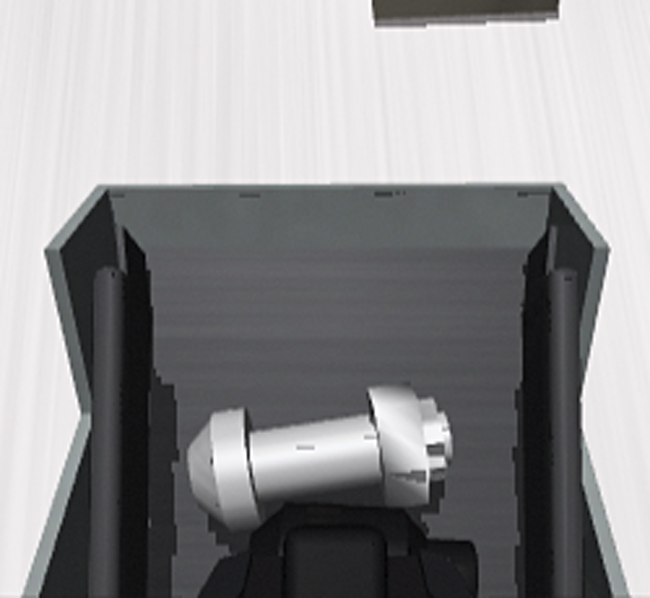

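The bolt has slid back next to the adapter; both are in the bowl. Lifting straight up.

Request:
apply_moves --targets '[{"slide":[0,-0.001,0.008],"angular":[0,0,0],"jaw":-1},{"slide":[0,-0.003,0.022],"angular":[0,0,0],"jaw":-1},{"slide":[0,-0.005,0.042],"angular":[0,0,0],"jaw":-1},{"slide":[0,-0.008,0.065],"angular":[0,0,0],"jaw":-1},{"slide":[0,-0.01,0.09],"angular":[0,0,0],"jaw":-1},{"slide":[0,-0.01,0.115],"angular":[0,0,0],"jaw":-1},{"slide":[0,-0.01,0.14],"angular":[0,0,0],"jaw":-1},{"slide":[0,-0.01,0.16],"angular":[0,0,0],"jaw":-1},{"slide":[0,-0.01,0.175],"angular":[0,0,0],"jaw":-1},{"slide":[0,-0.01,0.185],"angular":[0,0,0],"jaw":-1},{"slide":[0,-0.01,0.19],"angular":[0,0,0],"jaw":-1},{"slide":[0,-0.01,0.19],"angular":[0,0,0],"jaw":-1}]'

```text
time: 21.12
tool_pos: [0.4748, 0.2087, 0.3431]
eef_rot: [[0.016, 0.041, 0.999], [0.587, 0.808, -0.043], [-0.809, 0.587, -0.011]]
wrist_force: [0.1, -0.2, -8.6]
finger_gap: 0.0173
```

Run:
```python
from h import *
o=st()
for n in("wrist","side"):
    im=camera(n); cv2.imwrite(f"pics/{n}16.png",im[:,:,::-1])
P=np.array([.458,-.159,.1035])
R=Ro.from_rotvec(.35*EX).as_matrix()@tool(YAW)
go(P,R,o); go(P+[0,0,.2],Ro.from_rotvec(.63*EX).as_matrix()@tool(YAW),o)
for d in(.3,.35,.4): scoop_est(o,d,[])
```

```text
t 21.12 p [0.4748 0.2087 0.3431] z_t [ 0.999 -0.043 -0.011] x_t [ 0.016  0.587 -0.809] F [ 0.1 -0.2 -8.6] M [-1.34 -0.03 -0.04] gap 0.0173 q [-0.01 -0.15  1.99  0.65  1.34 -0.13]
slide [-0.0168 -0.3677 -0.2396] ang [-0.2781  0.0008  0.0006] t 21.125
slide [-0.0168 -0.3677 -0.0396] ang [ 0.0016 -0.0114 -0.001 ] t 21.125
slip 0.3 nose [0.4798 0.3413 0.2789] row 113.1 elev 0.328 rear [0.4743 0.225  0.2393]
slip 0.35 nose [0.4795 0.3379 0.2724] row 121.4 elev 0.278 rear [0.4741 0.2198 0.2386]
slip 0.4 nose [0.4793 0.3343 0.266 ] row 129.6 elev 0.228 rear [0.4738 0.2146 0.2382]
```

View pics/wrist16.png

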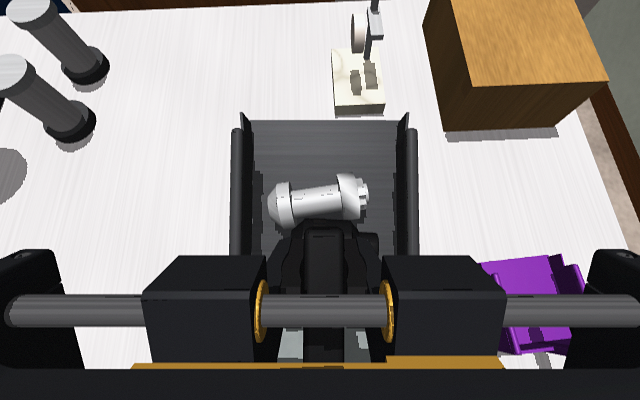

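View pics/side16.png

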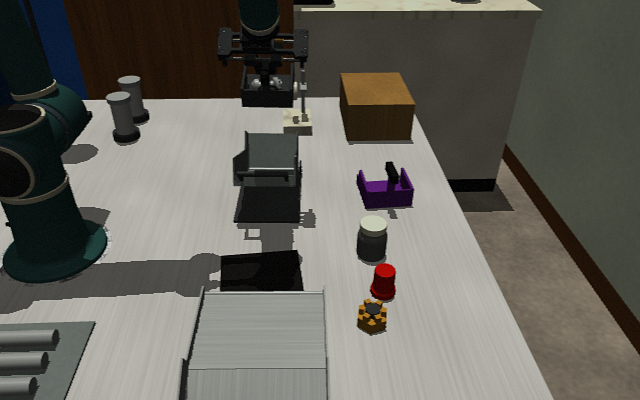

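Request:
apply_moves --targets '[{"slide":[0,-0.005,0],"angular":[0,0,0],"jaw":-1},{"slide":[-0.001,-0.015,0],"angular":[0,0,0],"jaw":-1},{"slide":[-0.001,-0.03,0],"angular":[0,0,0],"jaw":-1},{"slide":[-0.002,-0.05,0],"angular":[0,0,0],"jaw":-1},{"slide":[-0.003,-0.073,0],"angular":[0,0,0],"jaw":-1},{"slide":[-0.004,-0.098,0],"angular":[0,0,0],"jaw":-1},{"slide":[-0.005,-0.123,0],"angular":[0,0,0],"jaw":-1},{"slide":[-0.006,-0.148,0],"angular":[0,0,0],"jaw":-1},{"slide":[-0.007,-0.173,0],"angular":[0,0,0],"jaw":-1},{"slide":[-0.009,-0.198,0],"angular":[0,0,0],"jaw":-1},{"slide":[-0.01,-0.223,0],"angular":[0,0,0],"jaw":-1},{"slide":[-0.011,-0.248,0],"angular":[0,0,-0.0],"jaw":-1},{"slide":[-0.012,-0.273,-0.005],"angular":[0,0,0],"jaw":-1},{"slide":[-0.013,-0.298,-0.01],"angular":[0,0,0],"jaw":-1},{"slide":[-0.014,-0.318,-0.017],"angular":[0,0,0],"jaw":-1},{"slide":[-0.015,-0.335,-0.025],"angular":[0,0,0],"jaw":-1},{"slide":[-0.016,-0.35,-0.032],"angular":[0,0,0],"jaw":-1},{"slide":[-0.017,-0.36,-0.037],"angular":[0,0,0],"jaw":-1},{"slide":[-0.017,-0.366,-0.04],"angular":[0,0,0],"jaw":-1},{"slide":[-0.017,-0.368,-0.04],"angular":[0,0,0],"jaw":-1}]'

```text
time: 23.72
tool_pos: [0.4576, -0.1594, 0.3022]
eef_rot: [[0.015, 0.042, 0.999], [0.588, 0.808, -0.043], [-0.809, 0.588, -0.013]]
wrist_force: [0.0, -0.1, -7.7]
finger_gap: 0.0173
```

Run:
```python
from h import *
o=st()
for n in("wrist","side"):
    im=camera(n); cv2.imwrite(f"pics/{n}17.png",im[:,:,::-1])
P=np.array([.458,-.159,.1035])
for z,p in ((.07,.55),(.02,.40),(.0,.345)): go(P+[0,0,z],Ro.from_rotvec(p*EX).as_matrix()@tool(YAW),o)
```

```text
t 23.73 p [ 0.4576 -0.1594  0.3022] z_t [ 0.999 -0.043 -0.013] x_t [ 0.015  0.588 -0.809] F [ 0.  -0.1 -7.7] M [-1.28 -0.05  0.02] gap 0.0173 q [-0.7   0.08  1.85  0.48  1.63 -0.73]
slide [ 0.0004  0.0004 -0.1287] ang [-0.0788 -0.0093 -0.0006] t 23.725
slide [ 0.0004  0.0004 -0.1787] ang [-0.2286 -0.0028  0.0003] t 23.725
slide [ 0.0004  0.0004 -0.1987] ang [-0.2836 -0.0003  0.0007] t 23.725
```

View pics/wrist17.png

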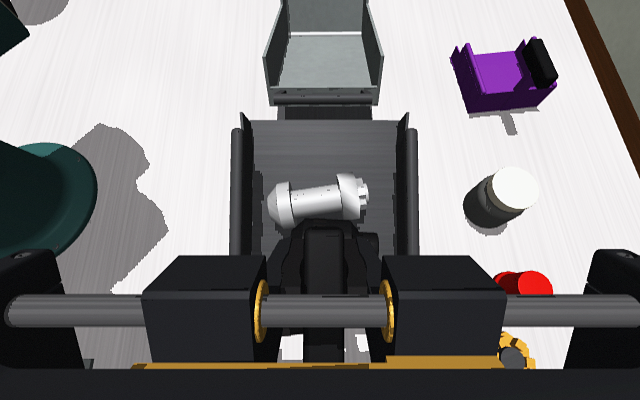

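View pics/side17.png

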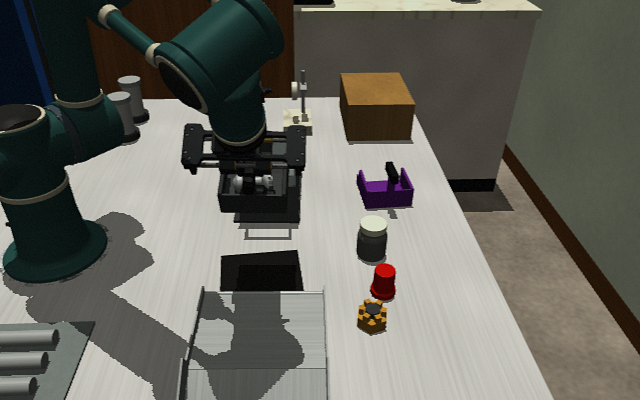

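Request:
apply_moves --targets '[{"slide":[0,0,-0.01],"angular":[0,0,0],"jaw":-1},{"slide":[0,0,-0.025],"angular":[-0.01,0,0],"jaw":-1},{"slide":[0,0,-0.045],"angular":[-0.025,0,0],"jaw":-1},{"slide":[0,0,-0.065],"angular":[-0.045,0,0],"jaw":-1},{"slide":[0,0,-0.085],"angular":[-0.065,0,0],"jaw":-1},{"slide":[0,0,-0.105],"angular":[-0.085,0,0],"jaw":-1},{"slide":[0,0,-0.125],"angular":[-0.105,0,0],"jaw":-1},{"slide":[0,0,-0.14],"angular":[-0.125,0,0],"jaw":-1},{"slide":[0,0,-0.155],"angular":[-0.145,0,0],"jaw":-1},{"slide":[0,0,-0.167],"angular":[-0.165,0,0],"jaw":-1},{"slide":[0,0,-0.175],"angular":[-0.185,0,0],"jaw":-1},{"slide":[0,0,-0.18],"angular":[-0.2,0,0],"jaw":-1},{"slide":[0,0,-0.182],"angular":[-0.21,0,0],"jaw":-1},{"slide":[0,0,-0.182],"angular":[-0.21,0,0],"jaw":-1}]'

```text
time: 25.58
tool_pos: [0.4579, -0.1592, 0.1209]
eef_rot: [[0.016, 0.041, 0.999], [0.406, 0.913, -0.044], [-0.914, 0.406, -0.002]]
wrist_force: [0.3, 0.2, -7.4]
finger_gap: 0.0173
```

Run:
```python
from h import *
o=st()
for n in("wrist","side","top"):
    im=camera(n); cv2.imwrite(f"pics/{n}18.png",im[:,:,::-1])
for d in(.33,.35): scoop_est(o,d,[])
crop("pics/side18.png",180,170,340,310,"pics/c18.png",4)
```

```text
t 25.57 p [ 0.4579 -0.1592  0.1209] z_t [ 0.999 -0.044 -0.002] x_t [ 0.016  0.406 -0.914] F [ 0.3  0.2 -7.4] M [-0.82 -0.03 -0.02] gap 0.0173 q [-0.62  0.17  2.05  0.38  1.19 -0.76]
slip 0.33 nose [ 0.4627 -0.0456  0.0271] row 117.9 elev 0.088 rear [ 0.4572 -0.168   0.0163]
slip 0.35 nose [ 0.4626 -0.0475  0.0248] row 121.2 elev 0.068 rear [ 0.4571 -0.1701  0.0165]
4
```

View pics/wrist18.png

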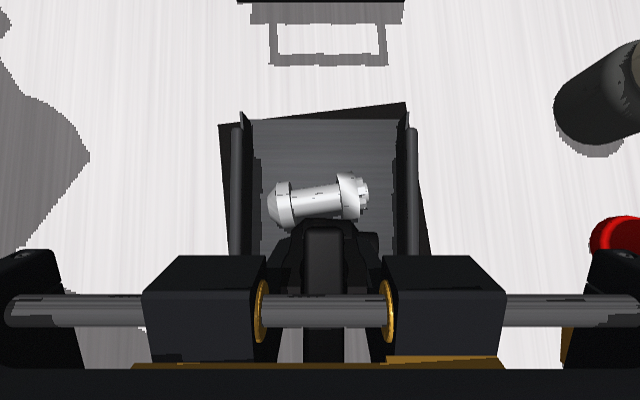

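View pics/top18.png

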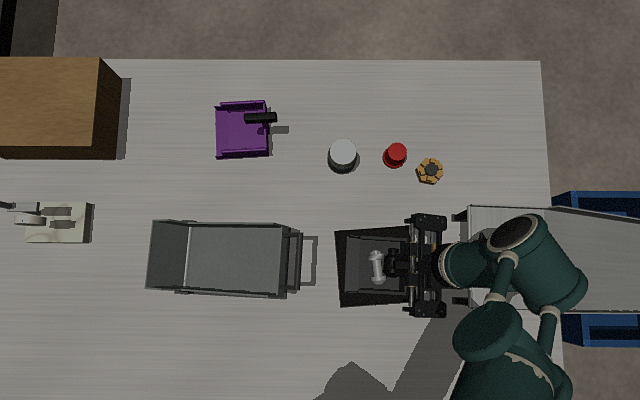

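Request:
apply_moves --targets '[{"slide":[0,0,-0.004],"angular":[-0.01,0,0],"jaw":-1},{"slide":[0,0,-0.009],"angular":[-0.02,0,0],"jaw":-1},{"slide":[0,0,-0.013],"angular":[-0.035,0,0],"jaw":-1},{"slide":[0,0,-0.016],"angular":[-0.05,0,0],"jaw":-1},{"slide":[0,0,-0.016],"angular":[-0.05,0,0],"jaw":-1}]'

```text
time: 26.35
tool_pos: [0.4577, -0.159, 0.1048]
eef_rot: [[0.015, 0.041, 0.999], [0.359, 0.932, -0.044], [-0.933, 0.36, -0.001]]
wrist_force: [-0.1, -0.5, -7.0]
finger_gap: 0.0176
```

Run:
```python
from h import *
o=st()
for d in(.33,.35): scoop_est(o,d,[])
```

```text
t 26.35 p [ 0.4577 -0.159   0.1048] z_t [ 0.999 -0.044 -0.001] x_t [ 0.015  0.359 -0.933] F [-0.1 -0.5 -7. ] M [-0.83 -0.06  0.04] gap 0.0176 q [-0.59  0.17  2.07  0.35  1.13 -0.73]
slip 0.33 nose [ 0.4625 -0.0502  0.0054] row 117.9 elev 0.038 rear [ 0.4571 -0.173   0.0007]
slip 0.35 nose [ 0.4624 -0.0522  0.0032] row 121.2 elev 0.018 rear [ 0.457  -0.1751  0.001 ]
```

Request:
apply_moves --targets '[{"slide":[0,0,-0.002],"angular":[-0.01,0,0],"jaw":-1},{"slide":[0,0,-0.003],"angular":[-0.02,0,0],"jaw":-1},{"slide":[0,0,-0.003],"angular":[-0.02,0,0],"jaw":-1}]'

```text
time: 26.72
tool_pos: [0.4583, -0.1581, 0.104]
eef_rot: [[0.016, 0.041, 0.999], [0.343, 0.938, -0.044], [-0.939, 0.343, 0.001]]
wrist_force: [-3.7, 3.0, 5.5]
finger_gap: 0.0174
```

Run:
```python
from h import *
o=st()
for d in(.33,.35): scoop_est(o,d,[])
```

```text
t 26.73 p [ 0.4583 -0.1581  0.104 ] z_t [ 0.999 -0.044  0.001] x_t [ 0.016  0.343 -0.939] F [-3.7  3.   5.5] M [0.49 0.54 0.06] gap 0.0174 q [-0.58  0.16  2.08  0.34  1.11 -0.72]
slip 0.33 nose [ 0.463  -0.0512  0.0026] row 117.9 elev 0.02 rear [ 4.577e-01 -1.740e-01  1.000e-04]
slip 0.35 nose [ 0.463  -0.0532  0.0005] row 121.2 elev 0.0 rear [ 0.4576 -0.1761  0.0005]
```

Contact: the force changed from -7 to +5.5 N and the scoop is level. Releasing and retreating along the tool axis.

Request:
apply_moves --targets '[{"slide":[0,0,0.0015],"angular":[0,0,0],"jaw":-1},{"slide":[0,0,0.0015],"angular":[0,0,0],"jaw":-0.2},{"slide":[0,0,0.0015],"angular":[0,0,0],"jaw":-0.2},{"slide":[0,-0.003,0.01],"angular":[0,0,0],"jaw":-0.2},{"slide":[0,-0.011,0.03],"angular":[0,0,0],"jaw":-0.2},{"slide":[-0.001,-0.022,0.06],"angular":[0,0,0],"jaw":-0.2},{"slide":[-0.002,-0.04,0.11],"angular":[0,0,0],"jaw":-0.2},{"slide":[-0.002,-0.055,0.16],"angular":[0,0,0],"jaw":-0.2},{"slide":[-0.002,-0.1,0.21],"angular":[0,0,0],"jaw":-0.2},{"slide":[-0.002,-0.12,0.23],"angular":[0,0,0],"jaw":-0.2},{"slide":[-0.002,-0.12,0.23],"angular":[0,0,0],"jaw":-0.2}]'

```text
time: 28.1
tool_pos: [0.4571, -0.2803, 0.3369]
eef_rot: [[0.021, 0.041, 0.999], [0.339, 0.94, -0.046], [-0.94, 0.34, 0.005]]
wrist_force: [0.3, 0.7, -0.6]
finger_gap: 0.0355
```

Run:
```python
from h import *
o=st()
for n in("wrist","side","top"):
    im=camera(n); cv2.imwrite(f"pics/{n}19.png",im[:,:,::-1])
crop("pics/top19.png",300,190,500,330,"pics/c19.png",4)
crop("pics/side19.png",180,190,400,350,"pics/c20.png",3.6)
```

```text
t 28.1 p [ 0.4571 -0.2803  0.3369] z_t [ 0.999 -0.046  0.005] x_t [ 0.021  0.339 -0.94 ] F [ 0.3  0.7 -0.6] M [-0.18 -0.09  0.02] gap 0.0355 q [-0.75  0.08  1.7   0.26  1.58 -0.74]
4
3.6
```

View pics/c19.png

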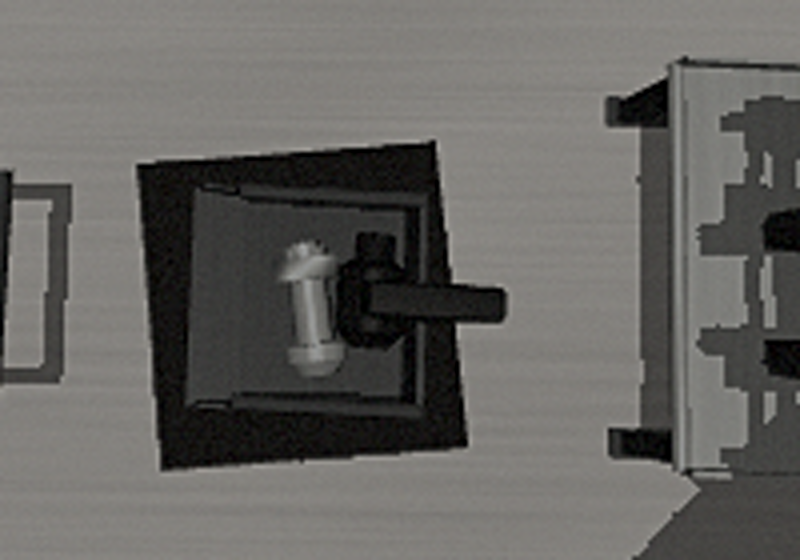

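View pics/c20.png

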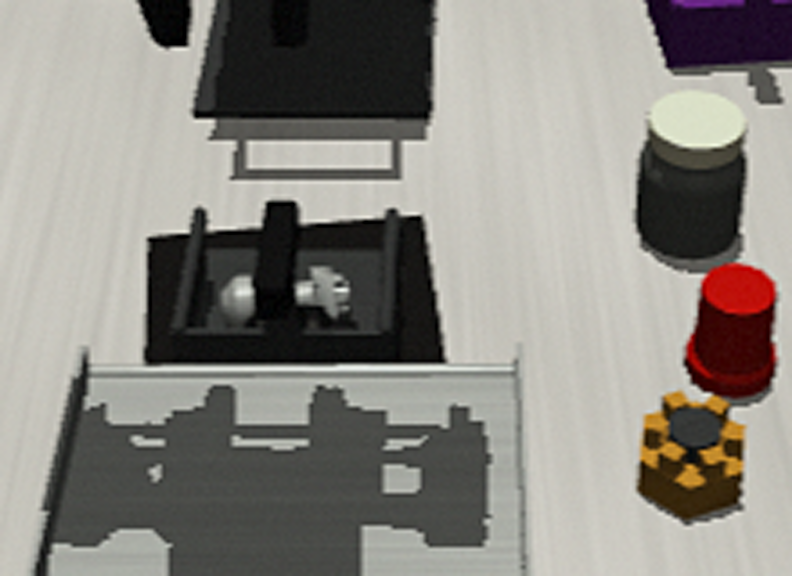

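View pics/wrist19.png

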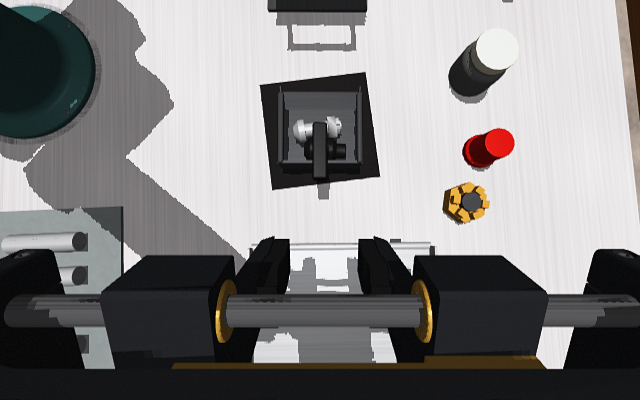

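Run:
```python
from h import *
T=lambda a,b,z:onz("top",300+a/4,190+b/4,z)
n1=T(202,186,.001);n2=T(186,404,.001);n=(n1+n2)/2;x=(n1-n2)/np.linalg.norm(n1-n2);y=np.array([-x[1],x[0],0])
mid=n-.063*y;print("mid",mid,np.linalg.norm(n1-n2),"to pad",np.linalg.norm((mid-[.460,-.115,.001])[:2]))
for nm,a,b,z in(("bolt",313,310,.022),("adapter",371,292,.024)):
    q=T(a,b,z);print(nm,(q-mid)@x,(q-mid)@y)
a=camera("top");
for nm,u,v,z in(("jar",343,149,.085),("cap",397,152,.06),("nut",431,168,.036)):print(nm,onz("top",u,v,z))
b=camera("top");d=cv2.absdiff(a,b)[230:300,330:430];print("motion",d.max(), "vs earlier",cv2.absdiff(a,cv2.cvtColor(cv2.imread("pics/top19.png"),cv2.COLOR_BGR2RGB))[230:300,330:430].mean())
c=cv2.absdiff(b,cv2.cvtColor(cv2.imread("pics/top0.png"),cv2.COLOR_BGR2RGB))[125:195,325:450];print("neighbours diff",c.mean(),c.max(),"rest",cv2.absdiff(a,b)[125:195,325:450].max())
print(get_obs()["time"])
close_job()
```

```text
mid [ 0.46042049 -0.11851075  0.001     ] 0.12136457473249768 to pad 0.003535841794510492
bolt -0.0038165997039989034 -0.0014893290917143667
adapter 0.008508907992930768 -0.032327322865838636
jar [ 0.7072 -0.0399  0.085 ]
cap [ 0.7079 -0.1601  0.06  ]
nut [ 0.6777 -0.2393  0.036 ]
motion 29 vs earlier 3.5006666666666666
neighbours diff 2.7938285714285715 19 rest 20
28.35
the job is handed in; nothing more can be done
```

The job is done and handed in at 28.4 s of the allowed 70 s. I tipped the bin to its stop by the bar, drew the scoop out by its rim, let go and took it again by its handle. I then scooped both parts and set the scoop down on the pad.

- **Slip during scooping:** the scoop slipped about 0.35 rad nose-down in the grip, and the bolt wedged for a moment between the nose and the bin's end wall. I pushed the nose fully under it and tilted further until the bolt slid back. I then corrected for the slip when setting the scoop down.
- **Scoop position:** in the last pictures the bowl middle is about 4 mm from the pad's centre. From the arm pose it was level at contact to about 0.02 rad. It was released, and the arm is well clear.
- **Parts:** both lie in the bowl. The bolt is at x -4, y -1 mm and the adapter at x +9, y -32 mm from the bowl middle.
- **Jar, cap and nut:** I compared the region around them with the first picture, and the differences were no larger than those between two pictures taken one after the other.
- **Not measured:** I did not measure the scoop's tilt after letting go. Stillness was only checked from the difference between two pictures, where the scoop area changed by up to 29 grey levels and the jar, cap and nut area by up to 20, which I took as noise. No check of mine failed, though the two readings of the handle's position at regrasp differed by about 7 mm.

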